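Reset the jar row gauge from packs of three to packs of two

TASK

The row gauge on the packing table is still set for packs of three jars, but this order goes out in twos. Pull its spring plunger out by the red T-handle, turn it and park it in its rest notch so that it stays out by itself, take your hand off it, then slide the fence by its black grip to the two-jar hole, closing the two jars up between the fence and the end stop. Finally turn the plunger back so that its pin drops fully home and locks the fence in the two-jar hole; keep both jars standing in the row and leave the other things on the table alone.

Things in the scene. Friction and masses are not known exactly. Their poses are not given: they have to be found in the camera images.
- gauge: Fixed row gauge: aluminium base plate 220 x 380 x 10 mm (x -130 to 90, y -190 to 190). Origin on the table top; x away from the front (operator side), y left along the row, z up. Jars stand on the plate in a row along y at x about 33 mm, between the end stop (left) and the sliding fence (right). A 46 mm high rear guide stands at x = 84 mm; the plunger is on a dark bracket at the front.
- end_stop (a point): Foot of the fixed end stop's green face, on the base plate (10 mm above the table) at gauge (33, 115, 10) mm. The face is 85 mm high and looks along the gauge's -y, towards the jars.
- fence (a joint): Fence travel along the gauge's +y (left), m: 0 = three-jar hole (start), 0.070 = two-jar hole (middle one), 0.140 = one-jar hole. Its green face is at gauge y = -98 mm + travel, so 143 mm from the end stop at the two-jar hole. About 2 N rail friction plus 2 to 4 N for each jar it pushes; stays where left. Locked while the pin is in a hole.
- plunger (a joint): Lift of the plunger along its axis, m: 0 = pin home in a hole, 0.008 = tip rests on the bar between holes, 0.0113 = parked in the rest notch, over 0.0135 = clear of the sleeve's rim, handle free to turn; 0.017 = end. Spring pulls it home, 6 N at 0 to 11 N at 0.017. Round 8 mm pin, 11 mm holes: drops in if the fence is within about 3 mm; if it lands on the bar, slide the fence until it snaps in.
- tee (a joint): Turn of the T-handle about the plunger axis, rad, counter-clockwise seen from its outer end: 0 = working position (cross pin in its deep slot, cannot turn unless lifted over 0.0135); 1.22 = rest notch, a shallow V that catches the cross pin if let go at 1.0 to 1.40 (stop). To bring it back: grip it, turn to 0 (lifting 2 to 3 mm helps it out of the V), let go.
- tee_grip (a point): Grip point of the red T-handle, at gauge (-102, 0, 92) mm when home, on the plunger axis, which leans 30 deg from vertical to the front: outward (-0.5, 0, 0.866) in the gauge's frame. Own axes: z outward along it, x along the 44 mm bar (front to rear when home), y across: pinch it so, 14 mm. Bar 24 mm tall, its end 10 mm above this point; the 22 mm sleeve's rim 28 mm below it when home.
- fence_grip (a point): The fence's grip: upright black round post, 25 to 28 mm thick, top 107 mm above the table, to the right of the fence, its axis 38 mm from the fence's plate. The point is on its axis, 22 mm below the top, at gauge (24, -148 + travel, 85) mm. Fingers fit in front of and behind the post.
- jar_left: Full glass jar, 69 mm diameter, 112 mm high, 0.46 kg, standing in the row next to the end stop. Origin at the centre of its underside.
- jar_right: Another such jar, standing in the row between jar_left and the fence, with a gap to both. Origin at the centre of its underside.
- stapler: Hand stapler, 32 x 137 x 44 mm, lying left of the gauge; not to be disturbed.
- tape_roll: Roll of brown parcel tape, 66 mm diameter, 48 mm high, right of the gauge; not to be disturbed.
- tape_dispenser: Red hand tape dispenser, 213 x 151 x 59 mm, behind the gauge to the left; not to be disturbed.
- marker_black: Black and white felt marker, 17 x 130 x 18 mm, lying right of the gauge in front; not to be disturbed.
Not all that is in view belongs to the job. What is shaped like the jar_left but orange or purple is not meant.

How it is judged:
On the way, in this order (a step that is already met when the one before it is completed fails the run):
1. the plunger is parked in its rest notch and stays out with the hand off it (value of joint plunger between 0.0095 and 0.0125 m and value of joint tee above 1.1 rad and distance between the grasp point and tee_grip above 0.05 m), for 0.3 s.
2. the fence stands at the two-jar hole (value of joint fence between 0.066 and 0.074 m), for 0.1 s.
At the end, for the whole second after the job is handed in: The fence is at the two-jar hole (travel 70 mm, within 4 mm), the plunger is fully home (lift under 3 mm, handle turned back to within 0.3 rad of its working position), both jars stand upright on the gauge in one row, closed up between the fence and the end stop, and everything is at rest (all of step 2 and value of joint plunger below 0.003 m and value of joint tee below 0.3 rad and velocity of joint fence below 0.01 m/s and angle between each of jar_left, jar_right's own z axis and vertical below 0.1 rad and linear speed of each of jar_left, jar_right below 0.02 m/s and x of jar_left in the frame of gauge between 0 and 0.065 m and z of jar_left in the frame of gauge between 0 and 0.02 m and x of jar_right in the frame of gauge between 0 and 0.065 m and z of jar_right in the frame of gauge between 0 and 0.02 m and y of jar_left in the frame of gauge between 0.06 and 0.087 m and y of jar_right in the frame of gauge between -0.002 and 0.025 m); the robot touches nothing.
It fails at once if a jar is tipped (angle between any of jar_left, jar_right's own z axis and vertical above 0.35 rad).
It fails at once if one of the other things (stapler, tape roll, dispenser, marker) is shifted by more than 3 cm (distance of any of stapler, tape_roll, tape_dispenser, marker_black from where it was at the start of the episode above 0.03 m).
It also fails if it takes over 69 s, if anything falls off the work surface, if the arm or the gripper's body presses on something with over 40 N, if the wrist force passes 120 N, or if a joint passes its speed limit or range.

ROBOT

A 7-joint arm with a two-finger parallel gripper is mounted at the origin on a cart in front of the work surface, level with it; the furniture and walls round the work are solid. World frame = base frame: x ahead of the robot, y to its left, z up, the work surface at z = 0. Lengths are in m, angles in rad, forces in N, time in s.
With the tool pointing down it reaches from about 0.4 to 0.85 m from the base axis. Payload 4.5 kg.
Tool frame: the origin (TCP) lies at the very end of the fingers, on their centre line; the grasp point (between the pads) lies 19 mm behind it; z points along the fingers, y is the line along which they close (so a half turn about z gives the same grasp; the last joint's range is limited). The gripper opens to 85 mm and grips with 20 to 120 N. Pads are 22 mm wide; open, the fingers measure 114 mm over their backs; the gripper's body (76 mm by 85 mm) begins 54 mm behind the grasp point. The pads swing forward as they close: fully open they stand 13 mm farther back than shut.
Start: joints at [-1.276, 0.689, -0.195, 1.565, 0.157, 0.902, -0.215], TCP at [0.161, 0.604, 0.201] pointing down, gripper open.
Joint ranges: [-3.01, 3.01], [-0.46, 2.08], [-1.47, 1.51], [0.13, 2.56], [-1, 4.14], [0.04, 2.09], [-2.66, 2.66]. Speed limits (rad/s): [2.57, 2.57, 3.14, 3.14, 3.14, 3.14, 3.14].

INTERFACE

Orientations are given as a rotation vector (axis times angle).
In Python, from workcell import ctrl, vision gives the robot as it stands. The module is installed in compiled form; this text tells all that it offers.
- The arm moves only by the tool play_rows, never from a script. Its argument "series" is one flat list of numbers, 6 for each row, row after row: the shift along the tool's x, y, z in cm, then the turn, a rotation vector about the tool's x, y, z in degrees. In form: [dx, dy, dz, wx, wy, wz, dx, dy, dz, wx, wy, wz, ...]. A call has 1 to 20 rows; each row is the pose to reach, as a shift and turn from the pose commanded when the call began, along the tool's axes at that moment; what a row does not reach only later rows make up. A row lasts 1/12 s, in which the tool goes at most 41.7 mm and 7.16 degrees, less where a joint would pass 70% of its speed; a pose out of reach is approached as far as the arm can. A call with a gripper value outside its range is refused whole. "jaw" is the finger opening in cm, from 0 to 8.54, set as the call begins (left out, the last holds). The fingers move at their own pace and stop on an object; "squeeze" is the grip in N (left out, the last holds). Time passes only in rows, so rows that repeat a pose let the fingers close. It gives the time, the measured TCP pose, the force, the opening and the grip force at its end, in the units of the state.
- ctrl.state(): the state, without advancing time (a new reading comes with each control period).
- vision.read_camera(name): name is "scene" or "top"; returns a dict with "pixels" (480x640x3 uint8, red, green, blue), "K" (3x3 intrinsics, pixels), "world_to_cam" (4x4, takes a point from world to camera coordinates). Camera axes: x right, y down, z forward; pixel columns grow to the right and rows downward; lengths in m; the calibration is good to about 2 mm. A picture is of the moment at which its call begins. There is no depth.
- ctrl.sign_off(): hands the job in; it is judged then, once.
The state is a dict: "time": time; "qpos": joint angles; "dq": joint speeds; "tau": joint torques, N m; "tool_pos": TCP position; "ee_rot": TCP orientation; "ft_force": force on the tool from outside, world axes, zero at the start; "moment": the same for the moment, N m; "width": finger opening in m; "gripper_force": force on a finger pad.
Only numpy, scipy, OpenCV 4.12 (cv2) and the standard library are available. Lean on these libraries where they do the work, as an engineer would, in place of code of your own. Each camera call takes 0.05 s, during which the arm holds its last target. There are 200 camera calls.

## Working session

There is one attempt and no reset: what is moved stays moved. The work goes in short steps, Python scripts to look and compute and a tool call to move; the robot and the scene stay as the last step left them, time stands still between calls to the robot, and variables do not carry over. Pictures are saved under pics/ and viewed, at most 10 in all, crops included, and the job is handed in when it is done.

Besides the shell and the picture viewer there is one more tool, called by a JSON object that holds its "op" and its "data", one argument or row to a line. play_rows: Moves the arm, as the interface text tells. Its arguments: {"type":"object","properties":{"series":{"type":"array"},"jaw":{"type":"number"},"squeeze":{"type":"number"}},"required":["series"]}

```bash
mkdir -p pics; ls; python3 - <<'E'
from workcell import ctrl, vision
import cv2,numpy as np
s=ctrl.state(); print({k:np.round(v,3).tolist() for k,v in s.items()})
for n in("scene","top"):
    d=vision.read_camera(n); cv2.imwrite(f"pics/{n}0.png",d["pixels"][:,:,::-1])
    np.savez(f"{n}.npz",**d); print(d["K"].tolist(),np.round(d["world_to_cam"],4).tolist())
E
```

```text
pics
{'time': 0.0, 'qpos': [-1.276, 0.69, -0.195, 1.566, 0.157, 0.902, -0.215], 'dq': [-0.002, 0.001, -0.001, -0.0, -0.001, -0.0, 0.001], 'tau': [-0.0, -53.961, -1.267, -15.854, 0.009, 0.009, -0.0], 'tool_pos': [0.161, 0.603, 0.2], 'ee_rot': [-0.408, -3.115, 0.003], 'ft_force': [0.83, -0.19, -0.077], 'moment': [0.034, 0.012, -0.017], 'gripper_force': 0.0, 'width': 0.085}
[[583.7592236955367, 0.0, 315.75266686409685], [0.0, 583.7592236955367, 240.99221001374428], [0.0, 0.0, 1.0]] [[0.695, -0.7189, 0.0092, -0.3976], [-0.4197, -0.4161, -0.8067, 0.3026], [0.5838, 0.5568, -0.5909, 1.3672], [0.0, 0.0, 0.0, 1.0]]
[[599.7195637646751, 0.0, 318.8337801502962], [0.0, 599.7195637646751, 234.37425863346544], [0.0, 0.0, 1.0]] [[-0.0, -1.0, 0.0088, -0.0036], [-0.9872, -0.0014, -0.1595, 0.5952], [0.1595, -0.0087, -0.9872, 1.4872], [0.0, 0.0, 0.0, 1.0]]
```

View pics/scene0.png

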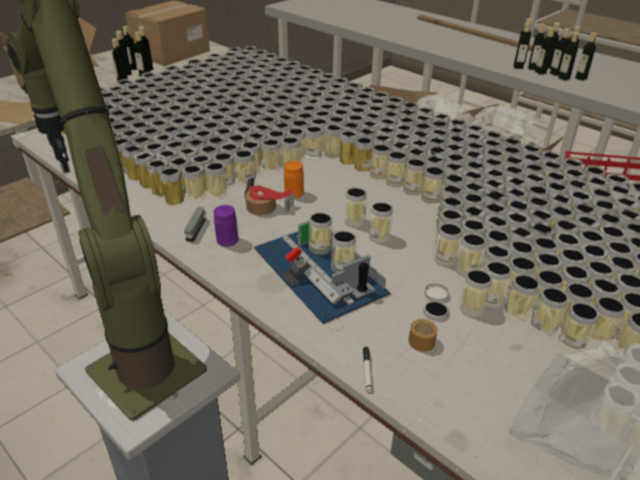

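View pics/top0.png

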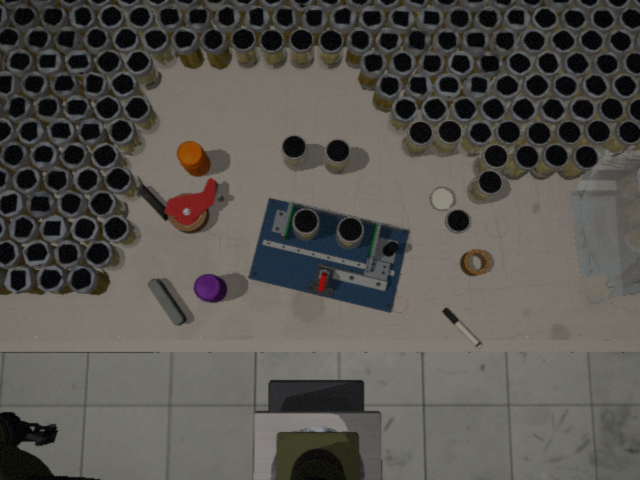

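The scene picture shows the blue gauge in mid-table. In the top picture its plate has corners near (270,199), (410,230), (391,311) and (249,276), with the red handle at (323,281), the black post at (390,247), and the jars at (306,224) and (350,231). Next I fit the plate.

```bash
cat > h.py <<'E'
import numpy as np, cv2
from scipy.spatial.transform import Rotation as R
def ray(d,px,z):
    W=d["world_to_cam"];c=-W[:3,:3].T@W[:3,3]
    v=W[:3,:3].T@np.linalg.inv(d["K"])@np.array([px[0],px[1],1.])
    return c+v*(z-c[2])/v[2]
def proj(d,p):
    q=d["K"]@(d["world_to_cam"]@np.append(p,1))[:3]; return q[:2]/q[2]
E
python3 - <<'E'
from h import *
d=dict(np.load("top.npz")); im=cv2.cvtColor(d["pixels"],cv2.COLOR_RGB2HSV)
m=cv2.inRange(im,(95,100,30),(125,255,255)); m[:190]=0;m[320:]=0;m[:,:240]=0;m[:,420:]=0
pts=cv2.findNonZero(m)
w=np.array([ray(d,p[0],0.01)[:2] for p in cv2.convexHull(pts)])
r=cv2.minAreaRect((w*1000).astype(np.float32)); print(r); b=cv2.boxPoints(r); print(b)
c=np.array(r[0])/1000
# long axis -> gauge y (left)
e=[b[1]-b[0],b[2]-b[1]]; ly=max(e,key=np.linalg.norm); ly/=np.linalg.norm(ly); ly*=np.sign(ly[1]); gx=np.array([ly[1],-ly[0]])
o=c+gx*0.02; th=np.arctan2(gx[1],gx[0]); print("origin",o,"yaw",np.degrees(th))
G=np.eye(4);G[:2,0]=gx;G[:2,1]=ly;G[:2,3]=o;np.save("G.npy",G)
g=lambda *p:(G@np.append(np.array(p)/1000,1))[:3]
for n,p in dict(tee=(-102,0,92),teeend=(-107,0,100.7),post=(24,-148,107),stop=(33,115,10)).items():
    print(n,g(*p).round(4),[proj(dict(np.load(f+".npz")),g(*p)).round(1) for f in("top","scene")])
for f in("top","scene"):
    D=dict(np.load(f+".npz"));h=cv2.cvtColor(D["pixels"],cv2.COLOR_RGB2HSV)
    mm=cv2.inRange(h,(0,150,100),(8,255,255))|cv2.inRange(h,(172,150,100),(180,255,255))
    n,_,st,ce=cv2.connectedComponentsWithStats(mm); print(f,[(st[i].tolist(),ce[i].round(1).tolist()) for i in range(1,n) if st[i,4]>30])
t=d["pixels"][190:320,240:420,::-1]; s=dict(np.load("scene.npz"))["pixels"][200:330,240:400,::-1]
t=cv2.resize(t,(400,289),interpolation=2);s=cv2.resize(s,(400,325),interpolation=2)[:289]
cv2.imwrite("pics/crop.png",np.hstack([t,s]))
E
```

```text
((549.2946166992188, -29.793899536132812), (374.9855041503906, 215.36309814453125), 76.47039794921875)
[[ 400.73782  -186.89172 ]
 [ 610.1244   -237.27542 ]
 [ 697.85144   127.303925]
 [ 488.46484   177.68762 ]]
origin [ 0.5687396  -0.03447286] yaw -13.529609
tee [ 0.4696 -0.0106  0.092 ] [array([322., 282.]), array([292.6, 254.2])]
teeend [ 0.4647 -0.0094  0.1007] [array([321.6, 283.8]), array([291. , 252.2])]
post [ 0.5574 -0.184   0.107 ] [array([392.7, 245.8]), array([362.8, 263.5])]
stop [0.6277 0.0696 0.01  ] [array([291. , 224.4]), array([312. , 241.7])]
top [([165, 179, 50, 46, 1100], [191.2, 204.1]), ([318, 275, 8, 16, 79], [321.6, 282.7])]
scene [([566, 152, 74, 7, 101], [598.2, 155.0]), ([581, 158, 59, 22, 342], [614.2, 165.7]), ([249, 186, 44, 14, 347], [266.7, 193.3]), ([286, 247, 15, 15, 122], [293.2, 254.2])]
```

View pics/crop.png

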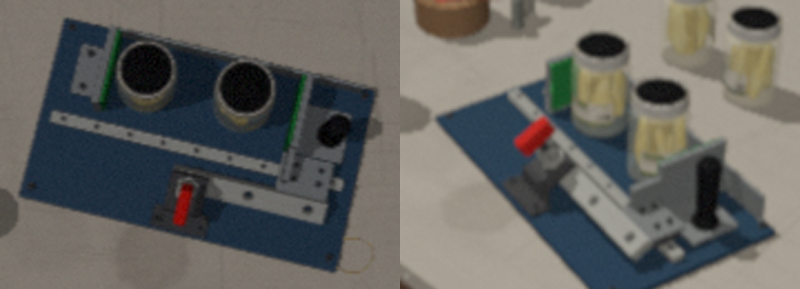

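The prediction matches the red handle in both views, within about 1 px in each. The post is about 2 px off in the top view. I'll write a pose-to-row helper and set out.

```bash
cat >> h.py <<'E'
G=np.load("G.npy")
def g(*p): return (G@np.append(np.array(p)/1000,1))[:3]
OUT=G[:3,:3]@[-.5,0,3**.5/2]
def frame(z,y): return G[:3,:3]@np.c_[np.cross(y,z),y,z]
def tee(s=-1,turn=0): return frame([.5,0,-3**.5/2],[0,s,0])@R.from_euler("z",-turn,degrees=True).as_matrix()
def down(s=1): return frame([0,0,-1],[s,0,0])   # closes along gauge x
def rel(pos,Rm,half=1):
    from workcell import ctrl
    s=ctrl.state(); R0=R.from_rotvec(s["ee_rot"]).as_matrix()
    print("t",s["time"],"q",np.round(s["qpos"],2),"tcp",np.round(s["tool_pos"],4),"F",np.round(s["ft_force"],1),"w",round(s["width"],4),"axes in gauge cm x,y,z:",np.round(R0.T@G[:3,:3]@np.eye(3),3).T.tolist())
    d=R0.T@(np.array(pos)-s["tool_pos"])*100; w=R.from_matrix(R0.T@Rm).as_rotvec(degrees=True)
    print("row",np.round(d,2).tolist(),np.round(w,1).tolist())
E
python3 - <<'E'
from h import *
from workcell import ctrl
R0=R.from_rotvec(ctrl.state()["ee_rot"]).as_matrix()
rel([.38,.40,.30],R0@R.from_euler("z",80,degrees=True).as_matrix())
rel([.40,.0,.26],tee())
E
```

```text
t 0.1 q [-1.28  0.69 -0.19  1.57  0.16  0.9  -0.22] tcp [0.161  0.6032 0.2005] F [-0.2 -0.1 -0.3] w 0.0853 axes in gauge cm x,y,z: [[-1.0, 0.025, 0.0], [0.025, 1.0, -0.002], [-0.0, -0.002, -1.0]]
row [-26.4, -14.01, -9.93] [0.0, 0.0, 80.0]
t 0.1 q [-1.28  0.69 -0.19  1.57  0.16  0.9  -0.22] tcp [0.161  0.6032 0.2005] F [-0.2 -0.1 -0.3] w 0.0853 axes in gauge cm x,y,z: [[-1.0, 0.025, 0.0], [0.025, 1.0, -0.002], [-0.0, -0.002, -1.0]]
row [-38.64, -52.14, -5.86] [-46.2, 0.7, 172.6]
```

{"op": "play_rows", "data": {
  "series": [0, 0, -6, 0, 0, 0, 0, 0, -10, 0, 0, 0, -26, -14, -10, 0, 0, 80, -26, -14, -10, 0, 0, 80, -26, -14, -10, 0, 0, 80, -26, -14, -10, 0, 0, 80, -26, -14, -10, 0, 0, 80, -26, -14, -10, 0, 0, 80, -26, -14, -10, 0, 0, 80, -26, -14, -10, 0, 0, 80, -26, -14, -10, 0, 0, 80, -26, -14, -10, 0, 0, 80, -26, -14, -10, 0, 0, 80, -26, -14, -10, 0, 0, 80, -26, -14, -10, 0, 0, 80, -26, -14, -10, 0, 0, 80]
}}

```text
time: 1.43
tool_pos: [0.376, 0.4016, 0.301]
ee_rot: [2.312, 2.127, -0.001]
ft_force: [-0.6, 0.1, -0.1]
width: 0.0854
gripper_force: 0.0
```

```bash
python3 -c "
from h import *
rel([.42,.01,.24],tee())"
```

```text
t 1.4333 q [-1.02  0.48  0.18  1.67 -0.1   1.01 -0.88] tcp [0.376  0.4016 0.301 ] F [-0.6  0.1 -0.1] w 0.0854 axes in gauge cm x,y,z: [[-0.153, 0.988, -0.0], [0.988, 0.153, -0.0], [-0.0, -0.0, -1.0]]
row [-38.65, 7.63, 6.11] [-25.8, 22.2, 96.3]
```

{"op": "play_rows", "data": {
  "series": [-39, 7.5, 6, -26, 22, 96, -39, 7.5, 6, -26, 22, 96, -39, 7.5, 6, -26, 22, 96, -39, 7.5, 6, -26, 22, 96, -39, 7.5, 6, -26, 22, 96, -39, 7.5, 6, -26, 22, 96, -39, 7.5, 6, -26, 22, 96, -39, 7.5, 6, -26, 22, 96, -39, 7.5, 6, -26, 22, 96, -39, 7.5, 6, -26, 22, 96, -39, 7.5, 6, -26, 22, 96, -39, 7.5, 6, -26, 22, 96, -39, 7.5, 6, -26, 22, 96, -39, 7.5, 6, -26, 22, 96, -39, 7.5, 6, -26, 22, 96, -39, 7.5, 6, -26, 22, 96],
  "jaw": 5
}}

```text
time: 2.77
tool_pos: [0.4217, 0.0121, 0.2737]
ee_rot: [2.959, -0.347, 0.734]
ft_force: [0.1, 0.7, -0.4]
width: 0.0497
gripper_force: 0.0
```

```bash
python3 -c "
from h import *
rel(g(-102,0,92)+OUT*(.06-.019),tee())"
```

```text
t 2.7667 q [-1.11  0.29  1.    2.51 -1.    0.04 -1.  ] tcp [0.4217 0.0121 0.2737] F [ 0.1  0.7 -0.4] w 0.0497 axes in gauge cm x,y,z: [[0.883, -0.002, 0.469], [0.006, -1.0, -0.015], [0.469, 0.016, -0.883]]
row [-4.09, 0.85, 14.4] [0.9, 2.0, 0.4]
```

{"op": "play_rows", "data": {
  "series": [-2, 0.5, 5, 0.5, 1, 0.4, -4.1, 0.8, 10, 0.9, 2, 0.4, -4.1, 0.8, 14.4, 0.9, 2, 0.4, -4.1, 0.8, 14.4, 0.9, 2, 0.4, -4.1, 0.8, 14.4, 0.9, 2, 0.4, -4.1, 0.8, 14.4, 0.9, 2, 0.4, -4.1, 0.8, 14.4, 0.9, 2, 0.4, -4.1, 0.8, 14.4, 0.9, 2, 0.4]
}}

```text
time: 3.43
tool_pos: [0.4732, 0.0167, 0.2529]
ee_rot: [2.965, -0.357, 0.708]
ft_force: [-0.3, -0.2, -0.2]
width: 0.0502
gripper_force: 0.0
```

```bash
python3 -c "
from h import *
rel(g(-102,0,92)+OUT*(.06-.019),tee())"
```

```text
t 3.4333 q [-0.84  0.37  0.73  2.41 -1.    0.04 -1.02] tcp [0.4732 0.0167 0.2529] F [-0.3 -0.2 -0.2] w 0.0502 axes in gauge cm x,y,z: [[0.891, -0.008, 0.454], [0.001, -1.0, -0.018], [0.454, 0.016, -0.891]]
row [-7.27, 2.54, 10.42] [1.0, 3.0, 0.1]
```

The wrist is at the q5 and q6 limits, so this branch is wrong. I'll identify the kinematics from the recorded samples and find a good posture.

```bash
cat > kin.py <<'E'
import numpy as np, itertools
from scipy.spatial.transform import Rotation as R
from scipy.optimize import least_squares
S=[([-1.276,.69,-.195,1.566,.157,.902,-.215],[.161,.603,.2],[-.408,-3.115,.003]),
([-1.02,.48,.18,1.67,-.1,1.01,-.88],[.376,.4016,.301],[2.312,2.127,-.001]),
([-1.11,.29,1.,2.51,-1,.04,-1.],[.4217,.0121,.2737],[2.959,-.347,.734]),
([-.84,.37,.73,2.41,-1,.04,-1.02],[.4732,.0167,.2529],[2.965,-.357,.708])]
def fk(q,sg,a0,p):
    # p: rows of xyz offset ahead of joints 2,4,6 and tool
    T=R.from_euler("z",a0[0]);pos=np.zeros(3);ax="zyzyzyz"
    off={1:p[0:3],3:p[3:6],5:p[6:9]}
    pts=[]
    for i in range(7):
        if i in off: pos=pos+T.apply(off[i]); pts.append(pos)
        T=T*R.from_euler(ax[i],sg[i]*q[i])
    T=T*R.from_euler("z",a0[1]); pos=pos+T.apply([0,0,p[9]])
    return pos,T,pts
E
python3 - <<'E'
from kin import *
best=[]
for sg in itertools.product([1,-1],repeat=7):
    if sg[1]<0: continue
    def f(a): return np.concatenate([(fk(q,sg,a,np.zeros(10))[1].inv()*R.from_rotvec(r)).as_rotvec() for q,_,r in S])
    for a in itertools.product([0,1.57,3.14,-1.57],repeat=2):
        o=least_squares(f,a); best.append((o.cost,sg,o.x))
best.sort(key=lambda b:b[0])
for b in best[:3]:print(b)
_,sg,a=best[0]
f=lambda p:np.concatenate([fk(q,sg,a,p)[0]-t for q,t,_ in S]+[1e-3*(p-np.array([0,0,.3,0,0,.35,0,0,.35,.25]))])
o=least_squares(f,np.zeros(10)+.1);print(np.round(o.x,3),np.round(f(o.x)[:12]*1e3,1))
np.savez("kin.npz",sg=sg,a=a,p=o.x)
E
```

```text
(np.float64(9.923815745653232e-05), (-1, 1, -1, 1, -1, 1, -1), array([-9.99200239e-05,  1.57144888e+00]))
(np.float64(9.923815745653322e-05), (-1, 1, -1, 1, -1, 1, -1), array([-9.99232943e-05,  1.57144888e+00]))
(np.float64(9.923815745653349e-05), (-1, 1, -1, 1, -1, 1, -1), array([-9.99221264e-05,  1.57144888e+00]))
[ 0.003 -0.017  0.39  -0.011 -0.04   0.552  0.019  0.008  0.376  0.369] [ 0.7 -0.2  0.5 -0.5  1.1 -1.   1.  -0.1 -0.3 -1.2 -0.3  0.8]
```

```bash
cat >> kin.py <<'E'
LO=np.array([-3.01,-.46,-1.47,.13,-1,.04,-2.66]);HI=np.array([3.01,2.08,1.51,2.56,4.14,2.09,2.66])
try:
    K=np.load("kin.npz"); FK=lambda q:fk(q,K["sg"],K["a"],K["p"])
except OSError: pass
def ik(pos,Rm,q0,reg=0.0):
    def f(q):
        p,T,_=FK(q); return np.r_[(p-pos)*10,(T.inv()*R.from_matrix(Rm)).as_rotvec()*2,reg*(q-q0)]
    o=least_squares(f,np.clip(q0,LO+.01,HI-.01),bounds=(LO+.005,HI-.005),max_nfev=60)
    return o.x,np.linalg.norm(f(o.x)[:6])
E
python3 - <<'E'
from h import *; from kin import *
rng=np.random.default_rng(0)
T=g(-102,0,92)
for s in(-1,1):
    L=[]
    for _ in range(60):
        q0=rng.uniform(LO,HI); q0[0]=rng.uniform(-1.5,1.5); q0[3]=rng.uniform(1.2,2.5)
        q,e=ik(T-OUT*.019,tee(s),q0)
        if e>5e-3: continue
        q2=q;ok=True;m=9
        for d,t in [(.0,0),(.015,0),(.015,24),(.015,48),(.015,72)]:
            q2,e=ik(T+OUT*(d-.019),tee(s,t),q2,1e-3); ok&=e<5e-3; m=min(m,np.min(np.r_[q2-LO,HI-q2]))
        q3,e3=ik(T+OUT*(.06-.019),tee(s,72),q2,1e-3)
        if ok: L.append((m,q.round(2),q2.round(2),round(e3,4)))
    L.sort(key=lambda b:-b[0]); print(s,len(L)); [print(*l) for l in L[:12]]
E
```

```text
-1 0
1 0
```

```bash
python3 - <<'E'
from h import *; from kin import *
rng=np.random.default_rng(0)
T=g(-102,0,92)
for s in(-1,1):
  for d in (0,.06):
   for t in (0,36,72):
    L=[]
    for _ in range(50):
        q0=rng.uniform(LO,HI); q0[0]=rng.uniform(-1.5,1.5); q0[3]=rng.uniform(1.2,2.5)
        q,e=ik(T+OUT*(d-.019),tee(s,t),q0); L.append((e,q))
    L.sort(key=lambda b:b[0]); n=sum(e<5e-3 for e,_ in L)
    print(s,d,t,n); [print("  ",round(e,4),q.round(2),round(np.min(np.r_[q-LO,HI-q]),2)) for e,q in sorted(L[:max(n,1)],key=lambda b:-np.min(np.r_[b[1]-LO,HI-b[1]]))[:4]]
E
```

```text
-1 0 0 0
   0.0218 [ 0.49  1.22 -1.46  2.55  1.84  1.57  2.38] 0.01
-1 0 36 0
   0.0741 [ 0.17  0.89 -0.81  2.55  2.1   1.04  2.66] 0.01
-1 0 72 0
   0.0218 [ 0.49  1.22 -1.46  2.55  1.84  1.57 -2.65] 0.01
-1 0.06 0 0
   0.1118 [ 0.46  0.97 -1.46  2.55  1.66  1.36  2.35] 0.01
-1 0.06 36 0
   0.1794 [ 0.01  0.66 -0.62  2.55  1.99  0.75  2.66] 0.01
-1 0.06 72 0
   0.115 [ 0.48  0.97 -1.46  2.55  1.67  1.35 -2.66] 0.01
1 0 0 0
   0.0218 [ 0.49  1.22 -1.46  2.55  1.84  1.57 -0.76] 0.01
1 0 36 0
   0.0218 [ 0.49  1.22 -1.46  2.55  1.84  1.57 -0.13] 0.01
1 0 72 0
   0.0218 [ 0.49  1.22 -1.46  2.55  1.84  1.57  0.5 ] 0.01
1 0.06 0 0
   0.1118 [ 0.46  0.97 -1.46  2.55  1.66  1.36 -0.79] 0.01
1 0.06 36 0
   0.1118 [ 0.46  0.97 -1.46  2.55  1.66  1.36 -0.16] 0.01
1 0.06 72 0
   0.1118 [ 0.46  0.97 -1.46  2.55  1.66  1.36  0.47] 0.01
```

The axial grasp is out of reach because the wrist comes too close to the base. The pinch is free to pitch about the closing line, so I'll test grasps tilted towards vertical and turn about the plunger axis.

```bash
cat >> h.py <<'E'
def teeR(phi,s,turn):  # phi: pitch from plunger axis towards vertical (30=vertical)
    a=np.radians(30-phi)
    return R.from_rotvec(OUT*np.radians(turn)).as_matrix()@frame([np.sin(a),0,-np.cos(a)],[0,s,0])
def teeP(phi,s,turn,lift,back=0):  # TCP pose
    M=teeR(phi,s,turn); return g(-102,0,92)+OUT*lift+M[:,2]*(.019-back),M
E
python3 - <<'E'
from h import *; from kin import *
rng=np.random.default_rng(0)
for phi in (15,22,30,38):
  for s in(-1,1):
    L=[]
    for _ in range(40):
        q0=rng.uniform(LO,HI); q0[0]=rng.uniform(-1.5,1.5); q0[3]=rng.uniform(1.2,2.5)
        q,e=ik(*teeP(phi,s,0,0),q0)
        if e>5e-3: continue
        m=9;q2=q;em=0
        for t,l in [(0,.015),(24,.015),(48,.015),(70,.015)]:
            q2,e=ik(*teeP(phi,s,t,l),q2,1e-3); em=max(em,e); m=min(m,np.min(np.r_[q2-LO,HI-q2]))
        q3,e3=ik(*teeP(phi,s,70,.012,.06),q2,1e-3); q4,e4=ik(*teeP(phi,s,0,0,.06),q,1e-3)
        if em<1e-2: L.append((round(m,2),q.round(2),q2.round(2),round(e3,3),round(e4,3)))
    L.sort(key=lambda b:-b[0]); print(phi,s,len(L)); [print("  ",*l) for l in L[:4]]
E
```

```text
15 -1 28
   0.06 [-0.48  0.83  0.5   2.44  3.86  0.4   0.46] [-0.98  1.13  1.    2.5   3.94  0.57  1.26] 0.0 0.0
   0.06 [-0.21  0.74 -0.02  2.41  2.66  0.27  1.6 ] [-0.8   0.91  0.51  2.5   2.93  0.36  2.19] 0.0 0.0
   0.06 [-0.25  0.74  0.07  2.42  2.89  0.27  1.38] [-0.84  0.94  0.6   2.5   3.16  0.37  1.98] 0.0 0.0
   0.06 [-0.26  0.74  0.08  2.42  2.91  0.27  1.35] [-0.85  0.95  0.61  2.5   3.18  0.37  1.96] 0.0 0.0
15 1 28
   0.17 [ 0.55  1.   -1.24  2.33  1.61  1.05 -0.42] [ 0.18  0.95 -1.08  2.39  1.59  1.28  0.41] 0.0 0.0
   0.16 [ 0.47  0.91 -1.09  2.33  1.63  0.91 -0.46] [ 0.1   0.89 -0.94  2.4   1.62  1.16  0.37] 0.0 0.0
   0.16 [ 0.5   0.94 -1.15  2.33  1.62  0.96 -0.45] [ 0.13  0.91 -0.99  2.4   1.61  1.2   0.39] 0.0 0.0
   0.16 [ 0.47  0.91 -1.09  2.33  1.63  0.91 -0.47] [ 0.1   0.89 -0.93  2.4   1.62  1.15  0.37] 0.0 0.0
22 -1 9
   0.01 [-0.14  0.72 -0.01  2.21  0.65  0.1  -2.59] [ 0.03  0.9  -0.88  2.29  1.46  1.18 -2.65] 0.0 0.0
   0.01 [-0.14  0.72 -0.02  2.21  0.7   0.1  -2.65] [ 0.03  0.9  -0.88  2.29  1.46  1.18 -2.65] 0.0 0.0
   0.01 [-0.14  0.72 -0.01  2.21  0
[... 1591 characters left out ...]
0.01  0.55 -1.87] [-0.74  0.91  0.28  2.06  0.71  0.6  -1.97] 0.0 0.0
   0.5 [ 0.01  0.78 -0.1   1.95  0.05  0.55 -1.92] [-0.71  0.9   0.22  2.06  0.76  0.64 -2.02] 0.0 0.0
   0.44 [-0.12  0.79  0.12  1.96 -0.23  0.55 -1.63] [-0.87  0.97  0.5   2.06  0.43  0.48 -1.67] 0.0 0.0
38 1 30
   0.51 [ 0.24  0.81 -0.49  1.94  0.5   0.66  0.77] [-0.33  0.88 -0.38  2.05  1.07  1.03  0.81] 0.0 0.0
   0.51 [ 0.3   0.83 -0.59  1.94  0.59  0.7   0.68] [-0.26  0.9  -0.49  2.05  1.1   1.11  0.77] 0.0 0.0
   0.51 [ 0.38  0.86 -0.73  1.93  0.71  0.77  0.57] [-0.17  0.93 -0.63  2.05  1.15  1.22  0.74] 0.0 0.0
   0.51 [ 0.28  0.82 -0.56  1.94  0.56  0.69  0.71] [-0.28  0.89 -0.46  2.05  1.09  1.09  0.78] 0.0 0.0
```

```bash
python3 -c "
from h import *
p,M=teeP(30,-1,0,0,.12); rel(p,M)"
```

```text
t 3.4333 q [-0.84  0.37  0.73  2.41 -1.    0.04 -1.02] tcp [0.4732 0.0167 0.2529] F [-0.3 -0.2 -0.2] w 0.0502 axes in gauge cm x,y,z: [[0.891, -0.008, 0.454], [0.001, -1.0, -0.018], [0.454, 0.016, -0.891]]
row [-2.47, 2.64, 5.51] [1.0, -27.0, -0.2]
```

{"op": "play_rows", "data": {
  "series": [-1, 1, 1, 0.5, -14, 0, -2.5, 2.6, 3, 1, -27, -0.2, -2.5, 2.6, 5.5, 1, -27, -0.2, -2.5, 2.6, 5.5, 1, -27, -0.2, -2.5, 2.6, 5.5, 1, -27, -0.2, -2.5, 2.6, 5.5, 1, -27, -0.2, -2.5, 2.6, 5.5, 1, -27, -0.2, -2.5, 2.6, 5.5, 1, -27, -0.2, -2.5, 2.6, 5.5, 1, -27, -0.2, -2.5, 2.6, 5.5, 1, -27, -0.2]
}}

```text
time: 4.27
tool_pos: [0.4681, -0.008, 0.1934]
ee_rot: [-3.12, 0.366, 0.0]
ft_force: [0.2, -0.1, -0.4]
width: 0.0499
gripper_force: 0.0
```

```bash
cat > step.py <<'E'
from h import *; from kin import *; from workcell import ctrl
def track(q,path):
    for a in path:
        q,e=ik(*teeP(*a),q,.02); print(a,q.round(2),round(e,4))
E
python3 -c "
from step import *
p,M=teeP(30,-1,0,0,.03); rel(p,M)
q=np.array(ctrl.state()['qpos']); print(FK(q)[0])
track(q,[(30,-1,0,0,.03),(30,-1,0,0),(30,-1,0,.016),(30,-1,24,.016),(30,-1,48,.016),(30,-1,70,.016),(30,-1,70,.012,.06)])"
```

```text
t 4.2667 q [-0.6   0.66  0.88  2.06 -0.75  0.77 -1.05] tcp [ 0.4681 -0.008   0.1934] F [ 0.2 -0.1 -0.4] w 0.0499 axes in gauge cm x,y,z: [[1.0, 0.002, -0.0], [0.002, -1.0, 0.001], [-0.0, -0.001, -1.0]]
row [0.2, 0.22, 9.04] [-0.0, 0.0, 0.1]
[ 0.46426422 -0.01504415  0.19691539]
(30, -1, 0, 0, 0.03) [-0.46  0.79  0.66  2.12 -0.96  0.56 -0.89] 0.0003
(30, -1, 0, 0) [-0.39  0.82  0.53  2.13 -0.99  0.46 -0.87] 0.0002
(30, -1, 0, 0.016) [-0.41  0.79  0.56  2.15 -0.97  0.47 -0.89] 0.0
(30, -1, 24, 0.016) [-0.64  0.86  0.7   2.12 -0.77  0.44 -0.85] 0.0001
(30, -1, 48, 0.016) [-0.83  0.95  0.77  2.14 -0.62  0.35 -0.77] 0.0001
(30, -1, 70, 0.016) [-0.98  1.03  0.81  2.2  -0.5   0.2  -0.68] 0.0001
(30, -1, 70, 0.012, 0.06) [-1.11  0.98  0.94  2.18 -0.46  0.36 -0.71] 0.0001
```

{"op": "play_rows", "data": {
  "series": [0.1, 0.1, 3, 0, 0, 0.1, 0.2, 0.2, 6, 0, 0, 0.1, 0.2, 0.2, 9, 0, 0, 0.1, 0.2, 0.2, 9, 0, 0, 0.1, 0.2, 0.2, 10.5, 0, 0, 0.1, 0.2, 0.2, 12, 0, 0, 0.1, 0.2, 0.2, 12, 0, 0, 0.1, 0.2, 0.2, 12, 0, 0, 0.1, 0.2, 0.2, 12, 0, 0, 0.1]
}}

```text
time: 5.02
tool_pos: [0.4711, -0.0114, 0.0746]
ee_rot: [3.119, -0.369, 0.003]
ft_force: [-0.5, -0.8, -0.1]
width: 0.0499
gripper_force: 0.0
```

```bash
python3 -c "
from step import *
from workcell import vision
p,M=teeP(30,-1,0,0,0); rel(p,M)
o=[]
for f,(x,y) in dict(top=(270,240),scene=(240,200)).items():
    d=vision.read_camera(f); o.append(cv2.resize(d['pixels'][y:y+90,x:x+100,::-1],(400,360),interpolation=2))
    print(f,proj(d,g(-102,0,92)).round(1))
cv2.imwrite('pics/a.png',np.hstack(o))
"
```

```text
t 5.0167 q [-0.38  0.8   0.52  2.15 -0.97  0.44 -0.88] tcp [ 0.4711 -0.0114  0.0746] F [-0.5 -0.8 -0.1] w 0.0499 axes in gauge cm x,y,z: [[1.0, 0.0, 0.002], [0.0, -1.0, -0.001], [0.002, 0.001, -1.0]]
row [-0.17, -0.04, 0.16] [0.0, -0.1, 0.0]
top [322. 282.]
scene [292.6 254.2]
```

View pics/a.png

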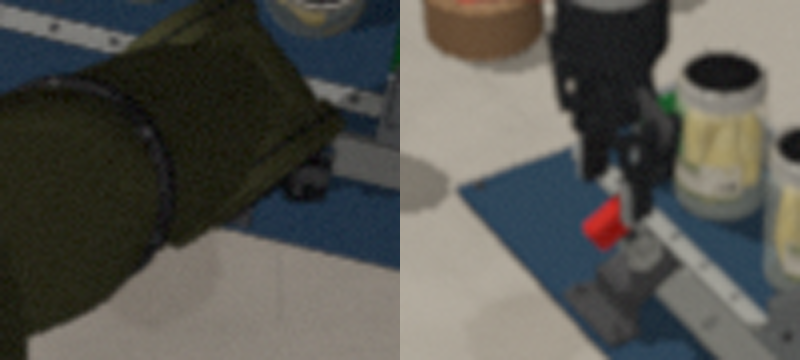

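The top view is hidden by the arm. In the scene view the fingers straddle the red bar, with the near finger at crop (632,180) and the bar front at (605,222). I'll close on it.

{"op": "play_rows", "data": {
  "series": [-0.1, 0, 0.1, 0, 0, 0, -0.1, 0, 0.1, 0, 0, 0, -0.1, 0, 0.1, 0, 0, 0, -0.1, 0, 0.1, 0, 0, 0, -0.1, 0, 0.1, 0, 0, 0, -0.1, 0, 0.1, 0, 0, 0],
  "jaw": 0,
  "squeeze": 60
}}

```text
time: 5.62
tool_pos: [0.4695, -0.0105, 0.0725]
ee_rot: [-3.12, 0.369, -0.0]
ft_force: [-1.1, 0.5, 5.5]
width: 0.01
gripper_force: 58.7
```

```bash
python3 -c "
from step import *
p,M=teeP(30,-1,0,0,0); rel(p,M)
s=ctrl.state();R0=R.from_rotvec(s['ee_rot']).as_matrix();print('out in tool',(R0.T@OUT).round(3),s['ft_force'])
"
```

```text
t 5.6167 q [-0.37  0.8   0.5   2.16 -0.97  0.43 -0.88] tcp [ 0.4695 -0.0105  0.0725] F [-1.1  0.5  5.5] w 0.01 axes in gauge cm x,y,z: [[1.0, 0.001, -0.0], [0.001, -1.0, 0.0], [-0.0, -0.0, -1.0]]
row [0.01, 0.0, -0.05] [-0.0, 0.0, 0.0]
out in tool [-0.5   -0.    -0.866] [-1.11696463  0.53404213  5.48229695]
```

{"op": "play_rows", "data": {
  "series": [-0.1, 0, -0.2, 0, 0, 0, -0.25, 0, -0.4, 0, 0, 0, -0.4, 0, -0.7, 0, 0, 0, -0.55, 0, -0.95, 0, 0, 0, -0.7, 0, -1.2, 0, 0, 0, -0.8, 0, -1.35, 0, 0, 0, -0.8, 0, -1.35, 0, 0, 0]
}}

```text
time: 6.2
tool_pos: [0.4622, -0.0089, 0.0859]
ee_rot: [3.119, -0.368, 0.002]
ft_force: [4.7, 0.9, -10.6]
width: 0.0102
gripper_force: 58.4
```

```bash
python3 -c "
from step import *
from workcell import vision
p,M=teeP(30,-1,0,0,0); rel(p,M)
print('F along out',ctrl.state()['ft_force']@OUT)
d=vision.read_camera('scene'); cv2.imwrite('pics/b.png',cv2.resize(d['pixels'][200:290,250:350,::-1],(600,540),interpolation=2))
for (t) in (23,46,70):
    p,M=teeP(30,-1,t,.016,0); rel(p,M)
"
```

```text
t 6.2 q [-0.4   0.77  0.53  2.17 -0.95  0.45 -0.9 ] tcp [ 0.4622 -0.0089  0.0859] F [  4.7   0.9 -10.6] w 0.0102 axes in gauge cm x,y,z: [[1.0, 0.001, 0.001], [0.001, -1.0, -0.001], [0.001, 0.001, -1.0]]
row [0.75, -0.01, 1.29] [0.0, -0.1, 0.1]
F along out -11.391666683828154
t 6.25 q [-0.4   0.77  0.53  2.17 -0.95  0.45 -0.9 ] tcp [ 0.4623 -0.0089  0.0858] F [  4.8   0.9 -10.8] w 0.01 axes in gauge cm x,y,z: [[1.0, 0.001, 0.001], [0.001, -1.0, -0.001], [0.001, 0.001, -1.0]]
row [0.02, 0.36, -0.15] [-11.4, -0.1, -19.9]
t 6.25 q [-0.4   0.77  0.53  2.17 -0.95  0.45 -0.9 ] tcp [ 0.4623 -0.0089  0.0858] F [  4.8   0.9 -10.8] w 0.01 axes in gauge cm x,y,z: [[1.0, 0.001, 0.001], [0.001, -1.0, -0.001], [0.001, 0.001, -1.0]]
row [0.2, 0.68, -0.25] [-22.9, -0.1, -39.8]
t 6.25 q [-0.4   0.77  0.53  2.17 -0.95  0.45 -0.9 ] tcp [ 0.4623 -0.0089  0.0858] F [  4.8   0.9 -10.8] w 0.01 axes in gauge cm x,y,z: [[1.0, 0.001, 0.001], [0.001, -1.0, -0.001], [0.001, 0.001, -1.0]]
row [0.49, 0.89, -0.42] [-34.9, -0.0, -60.6]
```

View pics/b.png

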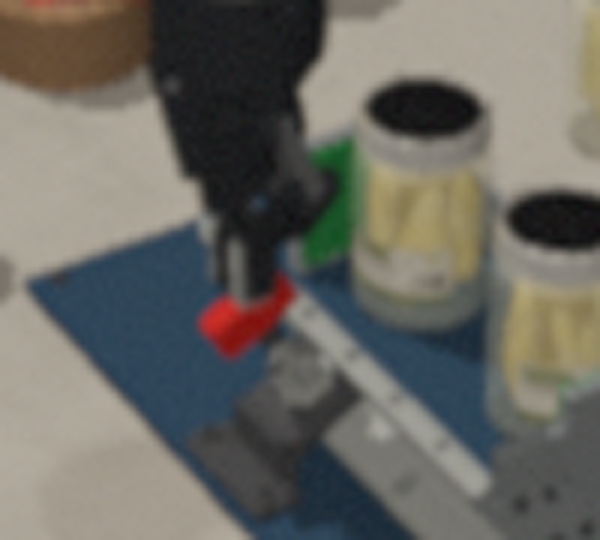

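The scene view shows the handle pulled out, with a gap above the sleeve at crop (300,365), and a pull of 11.4 N. I'll turn it about its axis.

{"op": "play_rows", "data": {
  "series": [0, 0.1, -0.1, -3, 0, -5.2, 0, 0.2, -0.12, -6, 0, -10.4, 0, 0.28, -0.13, -9, 0, -15.6, 0, 0.38, -0.15, -12, 0, -20.8, 0.05, 0.46, -0.18, -15, 0, -26, 0.1, 0.54, -0.2, -18, 0, -31.2, 0.15, 0.62, -0.23, -21, 0, -36.4, 0.21, 0.69, -0.26, -24, 0, -41.6, 0.28, 0.75, -0.29, -27, 0, -46.8, 0.35, 0.8, -0.33, -30, 0, -52, 0.42, 0.85, -0.38, -33, 0, -57.2, 0.5, 0.9, -0.42, -36, 0, -62.4, 0.5, 0.9, -0.42, -36, 0, -62.4, 0.5, 0.9, -0.42, -36, 0, -62.4, 0.5, 0.9, -0.42, -36, 0, -62.4]
}}

```text
time: 7.5
tool_pos: [0.4656, -0.0198, 0.0904]
ee_rot: [2.298, 1.094, -0.091]
ft_force: [5.8, -5.7, -9.8]
width: 0.0098
gripper_force: 58.7
```

```bash
cat >> step.py <<'E'
def here(phi,s):
    st=ctrl.state(); R0=R.from_rotvec(st["ee_rot"]); gp=st["tool_pos"]-R0.as_matrix()[:,2]*.019-g(-102,0,92)
    w=(R0*R.from_matrix(teeR(phi,s,0)).inv()).as_rotvec(degrees=True)
    print("lift mm",1e3*gp@OUT,"turn",w@OUT,"off-axis",np.round(1e3*(gp-OUT*(gp@OUT)),1),"F out",st["ft_force"]@OUT,"F",np.round(st["ft_force"],1),"out in tool",(R0.as_matrix().T@OUT).round(3))
E
python3 -c "
from step import *
here(30,-1); p,M=teeP(30,-1,72,.0113); rel(p,M)"
```

```text
lift mm 15.874179915137448 turn 72.14197056105941 off-axis [ 0.3 -0.9  0.3] F out -11.95618340552859 F [ 5.8 -5.7 -9.8] out in tool [-0.5    0.002 -0.866]
t 7.5 q [-0.95  1.    0.79  2.28 -0.43  0.11 -0.69] tcp [ 0.4656 -0.0198  0.0904] F [ 5.8 -5.7 -9.8] w 0.0098 axes in gauge cm x,y,z: [[0.481, 0.823, 0.302], [0.824, -0.307, -0.477], [-0.3, 0.478, -0.826]]
row [0.28, -0.09, 0.37] [0.2, 0.0, 0.1]
```

{"op": "play_rows", "data": {
  "series": [0.08, 0, 0.13, 0, 0, 0, 0.16, -0.03, 0.26, 0, 0, 0, 0.24, -0.06, 0.38, 0, 0, 0, 0.24, -0.06, 0.38, 0, 0, 0, 0.24, -0.06, 0.38, 0, 0, 0]
}}

```text
time: 7.92
tool_pos: [0.4677, -0.0203, 0.0866]
ee_rot: [2.298, 1.092, -0.09]
ft_force: [6.1, -5.1, -6.7]
width: 0.0097
gripper_force: 59.1
```

```bash
python3 -c "
from step import *
here(30,-1)"
```

```text
lift mm 11.504456592305534 turn 72.07443046732233 off-axis [ 0.3 -0.9  0.3] F out -9.386698315860281 F [ 6.1 -5.1 -6.7] out in tool [-0.5    0.003 -0.866]
```

{"op": "play_rows", "data": {
  "series": [0, 0, 0, 0, 0, 0, 0, 0, 0, 0, 0, 0, 0, 0, 0, 0, 0, 0, 0, 0, 0, 0, 0, 0, 0, 0, 0, 0, 0, 0, 0, 0, -2, 0, 0, 0, 0, 0, -4, 0, 0, 0, 0, 0, -7, 0, 0, 0, 0, 0, -10, 0, 0, 0, 0, 0, -10, 0, 0, 0, 0, 0, -10, 0, 0, 0, 0, 0, -10, 0, 0, 0],
  "jaw": 5
}}

```text
time: 8.92
tool_pos: [0.4479, 0.0341, 0.1681]
ee_rot: [2.3, 1.095, -0.093]
ft_force: [0.3, 0.3, -0.7]
width: 0.0497
gripper_force: 0.0
```

```bash
python3 - <<'E'
from step import *
from workcell import vision
o=[]
for f,(x,y) in dict(top=(270,240),scene=(240,200)).items():
    d=vision.read_camera(f); o.append(cv2.resize(d['pixels'][y:y+90,x:x+100,::-1],(400,360),interpolation=2))
    h=cv2.cvtColor(d["pixels"],cv2.COLOR_RGB2HSV)
    m=(cv2.inRange(h,(0,150,80),(8,255,255))|cv2.inRange(h,(172,150,80),(180,255,255)))[y:y+90,x:x+100]
    n,_,st,ce=cv2.connectedComponentsWithStats(m); print(f,[(ce[i]+[x,y]).round(1) for i in range(1,n) if st[i,4]>30],proj(d,g(-102,0,92)+OUT*.0113))
cv2.imwrite('pics/c.png',np.hstack(o))
fp=g(24,-148,85)
q=np.array(ctrl.state()['qpos']);print(q.round(2))
for s in(1,-1):
    for dy in(0,.07):
        q1,e=ik(fp+G[:3,1]*dy-np.array([0,0,.019]),down(s),q,.02); print(s,q1.round(2),e)
    rel(g(24,-148,200),down(s))
E
```

```text
top [array([321.5, 282.5])] [321.54049384 283.97666609]
scene [array([293.5, 254.4])] [290.74006662 251.96762493]
[-1.18  0.91  1.02  2.22 -0.37  0.4  -0.72]
1 [ 0.09  0.86  0.26  1.78 -0.39  0.55  0.36] 0.0007213768962534428
1 [-0.04  0.86  0.28  1.78 -0.41  0.55  0.27] 0.0006654082168822471
t 9.0167 q [-1.18  0.91  1.02  2.22 -0.37  0.4  -0.72] tcp [0.4476 0.0334 0.1678] F [ 0.3 -0.6 -0.5] w 0.0504 axes in gauge cm x,y,z: [[0.481, 0.824, 0.298], [0.823, -0.308, -0.477], [-0.302, 0.475, -0.827]]
row [-8.66, 20.25, 10.89] [24.3, 24.5, -24.8]
-1 [-0.17  1.    0.77  1.82 -0.99  0.77 -2.23] 0.00038310518539514933
-1 [-0.29  1.    0.76  1.82 -0.99  0.76 -2.35] 0.00040039221527673346
t 9.0167 q [-1.18  0.91  1.02  2.22 -0.37  0.4  -0.72] tcp [0.4476 0.0334 0.1678] F [ 0.3 -0.6 -0.5] w 0.0504 axes in gauge cm x,y,z: [[0.481, 0.824, 0.298], [0.823, -0.308, -0.477], [-0.302, 0.475, -0.827]]
row [-8.66, 20.25, 10.89] [33.2, -33.0, 148.3]
```

View pics/c.png

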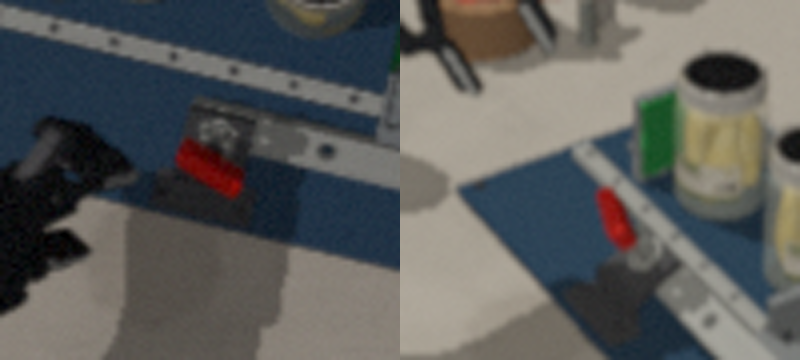

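The handle is turned about 70°: in the top crop the bar runs from (180,155) to (240,185). To check the lift, I'll compare its mask box with the projected bar box.

```bash
cat >> step.py <<'E'
def barcheck(cands):
    from workcell import vision
    for f,(x,y) in dict(top=(300,260),scene=(270,230)).items():
        d=vision.read_camera(f);h=cv2.cvtColor(d["pixels"],cv2.COLOR_RGB2HSV)
        m=(cv2.inRange(h,(0,150,60),(8,255,255))|cv2.inRange(h,(172,150,60),(180,255,255)))[y:y+50,x:x+50]
        b=cv2.boundingRect(m); print(f,"seen",b[0]+x,b[1]+y,b[0]+b[2]+x,b[1]+b[3]+y)
        for l,t in cands:
            B=R.from_rotvec(OUT*np.radians(t)).as_matrix()@G[:3,:3]@np.array([[.866,0,-.5],[0,1,0],[.5,0,.866]])
            c=np.array([proj(d,g(-102,0,92)+OUT*l+B@[i,j,k]) for i in(-.022,.022) for j in(-.007,.007) for k in(-.014,.010)])
            print("   ",l,t,np.r_[c.min(0),c.max(0)].round(1))
E
python3 -c "
from step import *
barcheck([(0,0),(0,70),(.0113,70),(.0145,70)])"
```

```text
top seen 314 275 331 290
    0 0 [316.9 271.1 327.2 292.3]
    0 70 [312.5 272.9 331.6 290.6]
    0.0113 70 [311.9 274.8 331.2 292.6]
    0.0145 70 [311.8 275.3 331.1 293.2]
scene seen 289 247 299 262
    0 0 [283.6 245.4 302.2 263.7]
    0 70 [286.9 245.3 299.  263.9]
    0.0113 70 [285.  243.  297.2 261.8]
    0.0145 70 [284.5 242.4 296.6 261.1]
```

```bash
python3 - <<'E'
from step import *
from workcell import vision
o=[]
for f,(x,y) in dict(top=(300,260),scene=(270,232)).items():
    D=[dict(np.load(f+".npz")),vision.read_camera(f)]; r=[]
    for d in D:
        im=cv2.resize(d["pixels"][y:y+40,x:x+50,::-1],(400,320),interpolation=1)
        for l,c in((0,(255,255,0)),(.0113,(0,255,0))):
            for k in (-.028-l,-.014,.010):
                q=(proj(d,g(-102,0,92)+OUT*(l+k))-[x,y]+.5)*8; cv2.circle(im,tuple(int(v) for v in q),3,c,-1)
        r.append(im)
    o.append(np.hstack(r))
cv2.imwrite("pics/d.png",cv2.resize(np.vstack(o),(750,600)))
E
```

```text
(no output)
```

View pics/d.png

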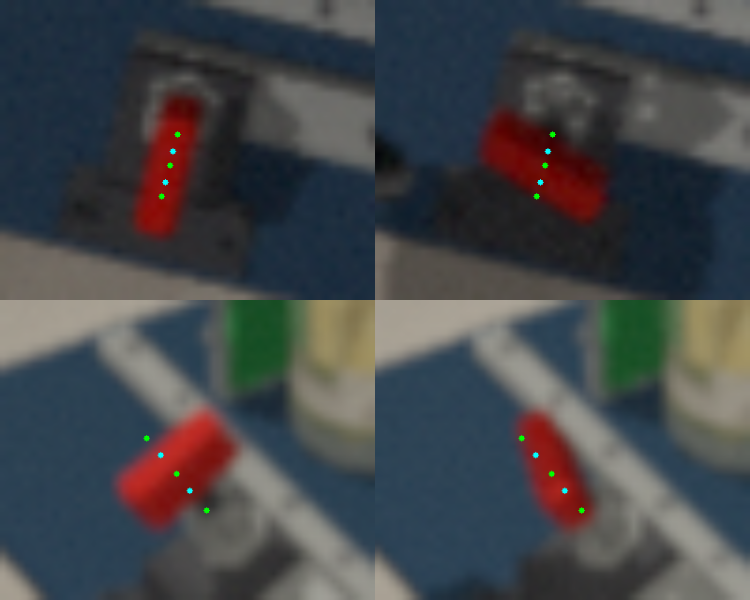

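In the marked crops the bar's turned angle is clear, but its lift reads ambiguously. The mechanism only allows a 70° turn with the pin out, and a short fence slide will confirm that. Next is the post.

```bash
python3 - <<'E'
from step import *
d={f:dict(np.load(f+".npz")) for f in("top","scene")}
for f,(x,y,w,h) in dict(top=(376,232,30,34),scene=(350,252,26,50)).items():
    v=d[f]["pixels"][y:y+h,x:x+w].max(2); m=(v<45).astype(np.uint8)
    n,_,st,ce=cv2.connectedComponentsWithStats(m); i=1+np.argmax(st[1:,4]); print(f,st[i,:2]+[x,y],st[i,2:],(ce[i]+[x,y]).round(1))
    for z in(107,60,45): print("  pred",z,proj(d[f],g(24,-148,z)).round(1))
print([ray(d["top"],p,.107).round(4) for p in((390.5,247.5),(392.7,245.8))], g(24,-148,107).round(4))
q=np.array(ctrl.state()['qpos'])
rel(g(24,-148,190),down(1))
E
```

```text
top [382 242] [ 23  15 232] [392.7 248.4]
  pred 107 [392.7 245.8]
  pred 60 [390.3 248.4]
  pred 45 [389.5 249.2]
scene [357 263] [ 12  29 247] [362.7 276.8]
  pred 107 [362.8 263.5]
  pred 60 [361.8 277.3]
  pred 45 [361.5 281.6]
[array([ 0.5532, -0.1785,  0.107 ]), array([ 0.5575, -0.184 ,  0.107 ])] [ 0.5574 -0.184   0.107 ]
t 9.2167 q [-1.18  0.91  1.02  2.22 -0.37  0.4  -0.72] tcp [0.448  0.0335 0.168 ] F [-0.4 -1.1  0.4] w 0.0498 axes in gauge cm x,y,z: [[0.481, 0.824, 0.298], [0.823, -0.308, -0.477], [-0.301, 0.475, -0.827]]
row [-8.39, 19.73, 11.74] [24.3, 24.5, -24.8]
```

{"op": "play_rows", "data": {
  "series": [-1, 2, -0.5, 3, 3, -3, -3, 6, 2, 8, 8, -8, -5, 10, 5, 12, 12, -12, -8.4, 19.7, 11.7, 24.3, 24.5, -24.8, -8.4, 19.7, 11.7, 24.3, 24.5, -24.8, -8.4, 19.7, 11.7, 24.3, 24.5, -24.8, -8.4, 19.7, 11.7, 24.3, 24.5, -24.8, -8.4, 19.7, 11.7, 24.3, 24.5, -24.8, -8.4, 19.7, 11.7, 24.3, 24.5, -24.8, -8.4, 19.7, 11.7, 24.3, 24.5, -24.8, -8.4, 19.7, 11.7, 24.3, 24.5, -24.8, -8.4, 19.7, 11.7, 24.3, 24.5, -24.8],
  "jaw": 6.5
}}

```text
time: 10.22
tool_pos: [0.5566, -0.1834, 0.1898]
ee_rot: [-2.469, -1.942, -0.002]
ft_force: [0.1, 1.8, 0.6]
width: 0.0649
gripper_force: 0.0
```

```bash
python3 - <<'E'
from step import *
rel(g(24,-148,66),down(1))
barcheck([(0,70),(.0113,70)])
E
```

```text
t 10.2167 q [ 0.07  0.67  0.3   1.72 -0.26  0.8   0.25] tcp [ 0.5566 -0.1834  0.1898] F [0.1 1.8 0.6] w 0.0649 axes in gauge cm x,y,z: [[0.002, 1.0, 0.0], [1.0, -0.002, 0.002], [0.002, 0.0, -1.0]]
row [-0.06, 0.09, 12.38] [0.0, -0.1, -0.1]
top seen 314 275 331 290
    0 70 [312.5 272.9 331.6 290.6]
    0.0113 70 [311.9 274.8 331.2 292.6]
scene seen 289 247 299 262
    0 70 [286.9 245.3 299.  263.9]
    0.0113 70 [285.  243.  297.2 261.8]
```

{"op": "play_rows", "data": {
  "series": [-0.05, 0.1, 3, 0, 0, 0, -0.05, 0.1, 6, 0, 0, 0, -0.05, 0.1, 7.5, 0, 0, 0, -0.05, 0.1, 9, 0, 0, 0, -0.05, 0.1, 10.5, 0, 0, 0, -0.05, 0.1, 12.4, 0, 0, 0, -0.05, 0.1, 12.4, 0, 0, 0, -0.05, 0.1, 12.4, 0, 0, 0]
}}

```text
time: 10.98
tool_pos: [0.558, -0.1809, 0.066]
ee_rot: [-2.462, -1.948, -0.001]
ft_force: [0.5, 0.1, 0.2]
width: 0.0652
gripper_force: 0.0
```

{"op": "play_rows", "data": {
  "series": [0, 0, 0, 0, 0, 0, 0, 0, 0, 0, 0, 0, 0, 0, 0, 0, 0, 0, 0, 0, 0, 0, 0, 0, 0, 0, 0, 0, 0, 0, 0, 0, 0, 0, 0, 0],
  "jaw": 0,
  "squeeze": 25
}}

```text
time: 11.48
tool_pos: [0.5593, -0.1834, 0.0677]
ee_rot: [2.466, 1.945, 0.005]
ft_force: [-1.3, 1.5, 6.7]
width: 0.0227
gripper_force: 24.3
```

```bash
python3 - <<'E'
from step import *
rel(g(24,-148,66),down(1))
E
```

```text
t 11.4833 q [ 0.12  0.84  0.22  1.8  -0.32  0.53  0.31] tcp [ 0.5593 -0.1834  0.0677] F [-1.3  1.5  6.7] w 0.0227 axes in gauge cm x,y,z: [[-0.001, 1.0, 0.003], [1.0, 0.001, 0.002], [0.002, 0.003, -1.0]]
row [-0.1, -0.17, 0.17] [0.2, -0.1, 0.1]
```

{"op": "play_rows", "data": {
  "series": [0.2, 0, 0, 0, 0, 0, 0.5, 0, 0, 0, 0, 0, 0.8, 0, 0, 0, 0, 0, 1.1, 0, 0, 0, 0, 0, 1.5, 0, 0, 0, 0, 0, 1.5, 0, 0, 0, 0, 0]
}}

```text
time: 11.98
tool_pos: [0.56, -0.1807, 0.0679]
ee_rot: [2.465, 1.928, -0.011]
ft_force: [-4.7, -17.3, 1.5]
width: 0.0228
gripper_force: 23.6
```

```bash
python3 - <<'E'
from step import *
rel(g(24,-78,66),down(1)); print(G[:3,:3].T@ctrl.state()["ft_force"])
barcheck([(0,70),(.0113,70)])
from workcell import vision
d=vision.read_camera("top"); cv2.imwrite('pics/e.png',cv2.resize(d['pixels'][185:325,240:420,::-1],(720,560),interpolation=2))
E
```

```text
t 11.9833 q [ 0.09  0.84  0.23  1.81 -0.32  0.53  0.29] tcp [ 0.56   -0.1807  0.0679] F [ -4.7 -17.3   1.5] w 0.0228 axes in gauge cm x,y,z: [[0.007, 1.0, 0.005], [1.0, -0.007, -0.013], [-0.013, 0.005, -1.0]]
row [6.62, -0.22, 0.1] [0.3, 0.8, -0.4]
[ -0.4870632  -17.88303416   1.47629726]
top seen 314 275 325 287
    0 70 [312.5 272.9 331.6 290.6]
    0.0113 70 [311.9 274.8 331.2 292.6]
scene seen 289 247 299 262
    0 70 [286.9 245.3 299.  263.9]
    0.0113 70 [285.  243.  297.2 261.8]
```

View pics/e.png

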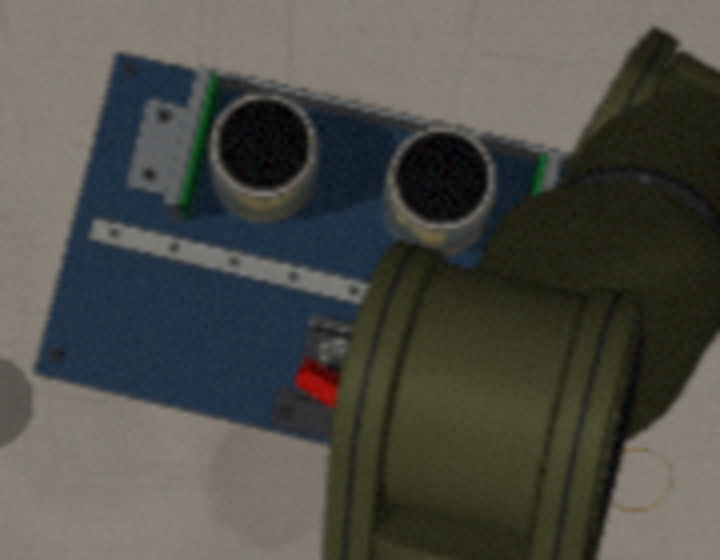

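The fence did not move: 18 N and only about 3 mm of give. In the picture the green fence edge at (540,175) is where it was, so the pin is still in its hole. The red silhouette's centroid also says the lift is about 0. I'll measure the bar's angle.

```bash
python3 - <<'E'
from step import *
from workcell import vision
def mask(d,x,y):
    h=cv2.cvtColor(d["pixels"],cv2.COLOR_RGB2HSV)
    return (cv2.inRange(h,(0,130,40),(10,255,255))|cv2.inRange(h,(170,130,40),(180,255,255)))[y:y+50,x:x+50]
def meas(d,x,y):
    p=cv2.findNonZero(mask(d,x,y)).reshape(-1,2).astype(float); c=p.mean(0); w,v=np.linalg.eigh(np.cov((p-c).T)); a=v[:,1]
    return (c+[x,y]).round(1),np.degrees(np.arctan2(a[1],a[0])).round(0)%180,np.sqrt(w).round(2),len(p)
s0=dict(np.load("scene.npz")); t0=dict(np.load("top.npz")); s1=vision.read_camera("scene")
print("scene home",meas(s0,270,230),"now",meas(s1,270,230),"top home",meas(t0,300,260))
for t in(0,40,50,60,70,80):
  for l in(0,.0113):
    B=R.from_rotvec(OUT*np.radians(t)).as_matrix()@G[:3,:3]@np.array([[.866,0,-.5],[0,1,0],[.5,0,.866]]); r=[]
    for d in(s0,t0):
        q=np.array([proj(d,g(-102,0,92)+OUT*l+B@[i,j,k]) for i in(-.022,.022) for j in(-.007,.007) for k in(-.014,.010)])
        im=np.zeros((480,640),np.uint8); cv2.fillConvexPoly(im,cv2.convexHull(q.round().astype(np.int32)),255)
        p=cv2.findNonZero(im).reshape(-1,2).astype(float);c=p.mean(0);w,v=np.linalg.eigh(np.cov((p-c).T));a=v[:,1]; r+=[c.round(1),np.degrees(np.arctan2(a[1],a[0])).round(0)%180,np.sqrt(w).round(2)]
    print(t,l,*r)
E
```

```text
scene home (array([293.1, 254.3]), np.float64(137.0), array([2.48, 4.45]), 135) now (array([293.2, 254.2]), np.float64(65.0), array([1.68, 4.4 ]), 91) top home (array([322. , 282.1]), np.float64(103.0), array([1.74, 5.3 ]), 113)
0 0 [293.  254.5] 135.0 [3.09 5.01] [322.2 281.8] 103.0 [1.99 6.17]
0 0.0113 [291.  252.5] 135.0 [3.09 5.01] [321.5 283.4] 105.0 [2.1  6.25]
40 0 [293.  254.5] 99.0 [2.73 5.25] [322.  281.5] 65.0 [2.53 5.92]
40 0.0113 [291.  252.5] 99.0 [2.73 5.25] [321.5 283.5] 61.0 [2.57 6.02]
50 0 [292.9 254.6] 89.0 [2.79 5.11] [322.  282.1] 53.0 [2.57 5.7 ]
50 0.0113 [291.  252.5] 88.0 [2.76 5.1 ] [321.5 283.5] 54.0 [2.79 5.99]
60 0 [292.9 254.6] 79.0 [2.59 5.11] [322.  281.7] 42.0 [2.76 5.71]
60 0.0113 [290.9 252.3] 77.0 [2.53 5.23] [321.6 283.8] 40.0 [2.78 5.85]
70 0 [293.  254.7] 67.0 [2.08 5.33] [322.3 281.8] 32.0 [3.   5.74]
70 0.0113 [291.  252.3] 67.0 [2.07 5.37] [321.6 283.8] 34.0 [2.92 5.67]
80 0 [293.1 254.9] 58.0 [1.94 5.28] [322. 282.] 24.0 [2.99 5.72]
80 0.0113 [291.  252.2] 58.0 [1.94 5.28] [321.7 284.1] 26.0 [2.96 5.57]
```

The bar is turned about 72° but sits at a lift of about 0, so the latch did not hold. I'll let go of the post, return to the handle and feel it.

{"op": "play_rows", "data": {
  "series": [-1.2, 0, 0, 0, 0, 0, -1.2, 0, 0, 0, 0, 0, -1.2, 0, 0, 0, 0, 0, -1.2, 0, 0, 0, 0, 0]
}}

```text
time: 12.52
tool_pos: [0.5595, -0.1827, 0.0678]
ee_rot: [2.466, 1.941, 0.003]
ft_force: [-2.9, -0.8, 6.0]
width: 0.023
gripper_force: 24.7
```

{"op": "play_rows", "data": {
  "series": [0, 0, 0, 0, 0, 0, 0, 0, 0, 0, 0, 0, 0, 0, 0, 0, 0, 0, 0, 0, 0, 0, 0, 0, 0, 0, -4, 0, 0, 0, 0, 0, -8, 0, 0, 0, 0, 0, -12.5, 0, 0, 0, 0, 0, -12.5, 0, 0, 0, 0, 0, -12.5, 0, 0, 0],
  "jaw": 6.5
}}

```text
time: 13.27
tool_pos: [0.5613, -0.1813, 0.1944]
ee_rot: [2.462, 1.942, 0.009]
ft_force: [0.0, 0.7, -1.4]
width: 0.065
gripper_force: 0.0
```

```bash
python3 - <<'E'
from step import *
rel(*teeP(30,-1,72,0,.1))
rel(*teeP(30,-1,72,0,.0))
track(np.array(ctrl.state()['qpos']),[(30,-1,72,0,.1),(30,-1,72,0,0),(30,-1,72,.016,0)])
E
```

```text
t 13.2667 q [ 0.06  0.66  0.31  1.71 -0.26  0.8   0.25] tcp [ 0.5613 -0.1813  0.1944] F [ 0.   0.7 -1.4] w 0.065 axes in gauge cm x,y,z: [[-0.001, 1.0, 0.008], [1.0, 0.001, 0.001], [0.001, 0.008, -1.0]]
row [18.31, -15.34, 3.43] [-23.9, -24.5, 24.8]
t 13.2667 q [ 0.06  0.66  0.31  1.71 -0.26  0.8   0.25] tcp [ 0.5613 -0.1813  0.1944] F [ 0.   0.7 -1.4] w 0.065 axes in gauge cm x,y,z: [[-0.001, 1.0, 0.008], [1.0, 0.001, 0.001], [0.001, 0.008, -1.0]]
row [13.55, -12.42, 11.73] [-23.9, -24.5, 24.8]
(30, -1, 72, 0, 0.1) [-1.22  1.    1.06  2.16 -0.55  0.46 -0.59] 0.0005
(30, -1, 72, 0, 0) [-0.97  1.08  0.8   2.2  -0.6   0.17 -0.57] 0.0002
(30, -1, 72, 0.016, 0) [-1.    1.05  0.83  2.22 -0.59  0.19 -0.57] 0.0
```

{"op": "play_rows", "data": {
  "series": [3, -3, 0, -3, -3, 3, 7, -6, 0, -7, -7, 7, 12, -10, 1, -14, -14, 14, 18.3, -15.3, 3.4, -23.9, -24.5, 24.8, 18.3, -15.3, 3.4, -23.9, -24.5, 24.8, 18.3, -15.3, 3.4, -23.9, -24.5, 24.8, 18.3, -15.3, 3.4, -23.9, -24.5, 24.8, 18.3, -15.3, 3.4, -23.9, -24.5, 24.8, 18.3, -15.3, 3.4, -23.9, -24.5, 24.8, 18.3, -15.3, 3.4, -23.9, -24.5, 24.8, 18.3, -15.3, 3.4, -23.9, -24.5, 24.8],
  "jaw": 5
}}

```text
time: 14.18
tool_pos: [0.4523, 0.0331, 0.1567]
ee_rot: [2.3, 1.101, -0.102]
ft_force: [-0.3, -1.1, 0.3]
width: 0.0503
gripper_force: 0.0
```

```bash
python3 - <<'E'
from step import *
here(30,-1); rel(*teeP(30,-1,72,.003,.0))
barcheck([(0,72),(.0113,72)])
E
```

```text
lift mm 85.95373484258808 turn 72.24193750414207 off-axis [21.2 43.8  6. ] F out 0.2923207145262772 F [-0.3 -1.1  0.3] out in tool [-0.503 -0.008 -0.864]
t 14.1833 q [-1.15  0.92  0.97  2.21 -0.35  0.38 -0.75] tcp [0.4523 0.0331 0.1567] F [-0.3 -1.1  0.3] w 0.0503 axes in gauge cm x,y,z: [[0.477, 0.829, 0.294], [0.824, -0.305, -0.477], [-0.306, 0.47, -0.828]]
row [-0.05, 0.38, 9.63] [-0.3, 0.2, 0.4]
top seen 314 275 331 290
    0 72 [312.4 273.1 331.7 290.4]
    0.0113 72 [311.8 274.9 331.3 292.4]
scene seen 289 247 299 262
    0 72 [286.7 245.3 299.2 263.9]
    0.0113 72 [284.8 243.1 297.4 261.7]
```

{"op": "play_rows", "data": {
  "series": [0, 0.2, 3, 0, 0, 0, 0, 0.4, 6, 0, 0, 0, 0, 0.4, 8, 0, 0, 0, 0, 0.4, 9.6, 0, 0, 0, 0, 0.4, 9.6, 0, 0, 0, 0, 0.4, 9.6, 0, 0, 0, 0, 0.4, 9.6, 0, 0, 0]
}}

```text
time: 14.87
tool_pos: [0.473, -0.0208, 0.0808]
ee_rot: [2.307, 1.094, -0.097]
ft_force: [-0.6, 0.6, 0.0]
width: 0.0501
gripper_force: 0.0
```

{"op": "play_rows", "data": {
  "series": [0, 0, 0, 0, 0, 0, 0, 0, 0, 0, 0, 0, 0, 0, 0, 0, 0, 0, 0, 0, 0, 0, 0, 0, 0, 0, 0, 0, 0, 0, 0, 0, 0, 0, 0, 0],
  "jaw": 0,
  "squeeze": 80
}}

```text
time: 15.37
tool_pos: [0.4727, -0.0198, 0.0802]
ee_rot: [2.304, 1.097, -0.098]
ft_force: [-1.7, 2.0, 6.7]
width: 0.0005
gripper_force: 3.3
```

```bash
python3 - <<'E'
from step import *
here(30,-1); rel(*teeP(30,-1,72,.003,.0))
E
```

```text
lift mm 3.6137543384920403 turn 71.99464704876206 off-axis [1.5 0.4 0.8] F out 6.831084696079824 F [-1.7  2.   6.7] out in tool [-0.501 -0.006 -0.865]
t 15.3667 q [-0.93  1.02  0.77  2.26 -0.41  0.11 -0.71] tcp [ 0.4727 -0.0198  0.0802] F [-1.7  2.   6.7] w 0.0005 axes in gauge cm x,y,z: [[0.48, 0.827, 0.294], [0.824, -0.309, -0.475], [-0.302, 0.47, -0.829]]
row [-0.08, -0.12, 0.12] [-0.3, 0.1, 0.2]
```

{"op": "play_rows", "data": {
  "series": [-0.1, 0, -0.17, 0, 0, 0, -0.2, 0, -0.35, 0, 0, 0, -0.2, 0, -0.35, 0, 0, 0]
}}

```text
time: 15.62
tool_pos: [0.4707, -0.0192, 0.0834]
ee_rot: [2.304, 1.098, -0.098]
ft_force: [0.5, -0.7, -0.3]
width: -0.0001
gripper_force: 0.0
```

```bash
python3 - <<'E'
from step import *
here(30,-1)
E
```

```text
lift mm 7.427448096149135 turn 71.99856703791684 off-axis [1.5 0.6 0.7] F out -0.5999218857265795 F [ 0.5 -0.7 -0.3] out in tool [-0.501 -0.007 -0.865]
```

{"op": "play_rows", "data": {
  "series": [-0.15, 0, -0.26, 0, 0, 0, -0.3, 0, -0.52, 0, 0, 0, -0.3, 0, -0.52, 0, 0, 0]
}}

```text
time: 15.87
tool_pos: [0.4677, -0.0187, 0.0889]
ee_rot: [2.304, 1.097, -0.098]
ft_force: [0.1, 0.4, 0.4]
width: 0.0001
gripper_force: 0.0
```

```bash
python3 - <<'E'
from step import *
here(30,-1); barcheck([(0.003,72),(.0113,72)])
E
```

```text
lift mm 13.707657660575347 turn 71.97646908522876 off-axis [1.5 0.4 0.8] F out 0.3220615128136999 F [0.1 0.4 0.4] out in tool [-0.501 -0.007 -0.865]
top seen 318 275 331 290
    0.003 72 [312.3 273.6 331.6 290.9]
    0.0113 72 [311.8 274.9 331.3 292.4]
scene seen 290 248 299 262
    0.003 72 [286.2 244.7 298.7 263.3]
    0.0113 72 [284.8 243.1 297.4 261.7]
```

The fingers closed on nothing, so either the bar is lower than thought or my tip is higher. I'll check the tip against its projection.

```bash
python3 - <<'E'
from step import *
from workcell import vision
s=ctrl.state();tcp=np.array(s["tool_pos"]);z=R.from_rotvec(s["ee_rot"]).as_matrix()[:,2];o=[]
for f,(x,y) in dict(scene=(265,215),top=(295,245)).items():
    d=vision.read_camera(f); im=cv2.resize(d["pixels"][y:y+60,x:x+50,::-1],(400,480),interpolation=1)
    for p,c in((tcp,(0,255,255)),(tcp-.019*z,(255,255,0)),(tcp-.04*z,(0,255,0))):
        cv2.circle(im,tuple(int(v) for v in (proj(d,p)-[x,y]+.5)*8),3,c,-1)
    o.append(im)
cv2.imwrite("pics/f.png",np.hstack(o))
E
```

```text
(no output)
```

View pics/f.png

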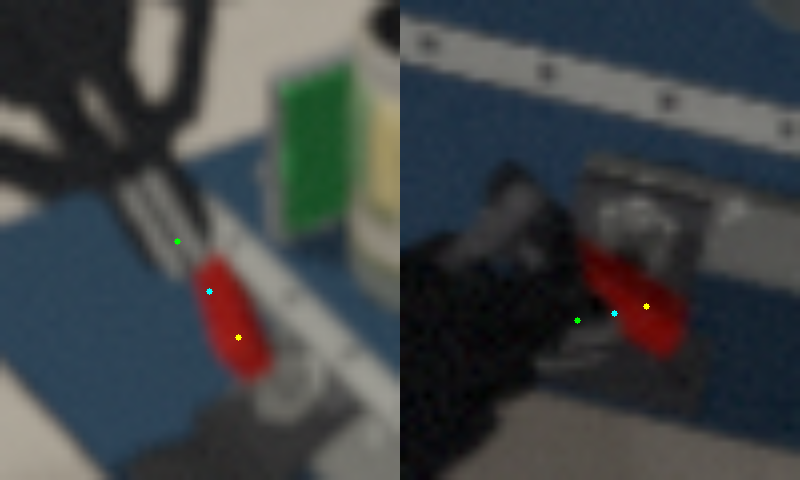

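```bash
python3 - <<'E'
from step import *
d={f:dict(np.load(f+".npz")) for f in("top","scene")}
for f in d:
    W=d[f]["world_to_cam"]; print(f,"cam",(-W[:3,:3].T@W[:3,3]).round(3),"start tcp",proj(d[f],[.161,.603,.2]).round(1),"19back",proj(d[f],[.161,.603,.219]).round(1),"40back",proj(d[f],[.161,.603,.24]).round(1))
    x,y,w,h=dict(top=(0,395,90,60),scene=(20,100,70,90))[f]
    cv2.imwrite(f"s_{f}.png",cv2.resize(d[f]["pixels"][y:y+h,x:x+w,::-1],(400,int(400*h/w)),interpolation=1))
a=cv2.imread("s_top.png");b=cv2.imread("s_scene.png");H=max(a.shape[0],b.shape[0])
p=lambda i:np.pad(i,((0,H-i.shape[0]),(0,0),(0,0)))
cv2.imwrite("pics/g.png",np.hstack([p(a),p(b)]))
# triangulate tip seen now
P=[]
A=[]
for f,px in dict(scene=(288.75,249.4),top=(321.5,285.2)).items():
    A.append(d[f]["K"]@d[f]["world_to_cam"][:3]);P.append(np.array(px).reshape(2,1))
X=cv2.triangulatePoints(A[0],A[1],P[0],P[1]);X=(X[:3]/X[3]).ravel();print("tip",X)
s=ctrl.state();M=R.from_rotvec(s["ee_rot"]).as_matrix();print("tip in tool frame",M.T@(X-s["tool_pos"]),[proj(d[f],X) for f in("scene","top")])
E
```

```text
top cam [0.35  0.01  1.563] start tcp [ 42.  419.1] 19back [ 38.1 420.4] 40back [ 33.6 421.8]
scene cam [-0.395 -0.921  1.056] start tcp [ 66.3 179.4] 19back [ 64.7 173.6] 40back [ 62.9 167.1]
tip [ 0.45944065 -0.00833374  0.1125866 ]
tip in tool frame [-5.84513372e-03 -8.27331417e-05 -2.69726588e-02] [array([289.18150324, 249.3540238 ]), array([321.20605602, 285.54755561])]
```

View pics/g.png

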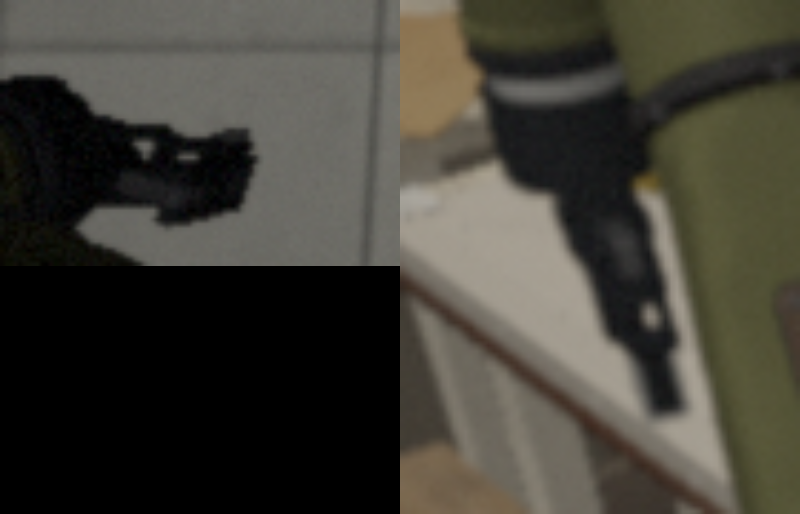

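The top and scene views show the real fingertips about 25 mm short of the reported TCP. At the start the scene view also puts the tip at (66,172), against (66,179) predicted. So the first grip held only the handle's upper edge. I'll regrip deeper, watching force and width.

{"op": "play_rows", "data": {
  "series": [0, 0, -1, 0, 0, 0, 0, 0, -3, 0, 0, 0, 0, 0, -3, 0, 0, 0, 0, 0, -3, 0, 0, 0, 0, 0, -3, 0, 0, 0],
  "jaw": 5
}}

```text
time: 16.48
tool_pos: [0.4628, -0.0029, 0.1131]
ee_rot: [2.304, 1.098, -0.098]
ft_force: [-0.9, 0.1, 0.9]
width: 0.0498
gripper_force: 0.0
```

```bash
python3 - <<'E'
from step import *
here(30,-1); rel(*teeP(30,-1,72,0,-.02)); track(np.array(ctrl.state()['qpos']),[(30,-1,72,0,-.02),(30,-1,72,.016,-.02),(30,-1,0,.0,-.02)])
E
```

```text
lift mm 38.89880461385266 turn 71.99843884284321 off-axis [ 8.8 13.3  3.2] F out 1.2604429149104268 F [-0.9  0.1  0.9] out in tool [-0.501 -0.007 -0.865]
t 16.4833 q [-1.01  0.97  0.85  2.25 -0.39  0.21 -0.71] tcp [ 0.4628 -0.0029  0.1131] F [-0.9  0.1  0.9] w 0.0498 axes in gauge cm x,y,z: [[0.479, 0.827, 0.294], [0.824, -0.309, -0.475], [-0.302, 0.47, -0.83]]
row [0.55, -0.09, 6.18] [-0.3, 0.1, 0.2]
(30, -1, 72, 0, -0.02) [-0.92  1.09  0.73  2.19 -0.43  0.12 -0.74] 0.0001
(30, -1, 72, 0.016, -0.02) [-0.94  1.06  0.76  2.21 -0.43  0.13 -0.74] 0.0
(30, -1, 0, 0.0, -0.02) [-0.33  0.84  0.43  2.14 -0.99  0.38 -0.88] 0.0004
```

{"op": "play_rows", "data": {
  "series": [0.3, 0, 2, 0, 0, 0, 0.5, -0.1, 3.5, 0, 0, 0, 0.5, -0.1, 4, 0, 0, 0, 0.5, -0.1, 4.5, 0, 0, 0, 0.5, -0.1, 5, 0, 0, 0, 0.5, -0.1, 5, 0, 0, 0]
}}

```text
time: 16.98
tool_pos: [0.4738, -0.0261, 0.0696]
ee_rot: [2.304, 1.096, -0.1]
ft_force: [-0.3, -0.4, 0.8]
width: 0.0502
gripper_force: 0.0
```

{"op": "play_rows", "data": {
  "series": [0, 0, 0.4, 0, 0, 0, 0, 0, 0.8, 0, 0, 0, 0, 0, 0.8, 0, 0, 0]
}}

```text
time: 17.23
tool_pos: [0.4755, -0.0298, 0.0631]
ee_rot: [2.304, 1.097, -0.098]
ft_force: [-0.0, -0.0, 0.1]
width: 0.0503
gripper_force: 0.0
```

{"op": "play_rows", "data": {
  "series": [0, 0, 0, 0, 0, 0, 0, 0, 0, 0, 0, 0, 0, 0, 0, 0, 0, 0, 0, 0, 0, 0, 0, 0, 0, 0, 0, 0, 0, 0, 0, 0, 0, 0, 0, 0],
  "jaw": 0,
  "squeeze": 60
}}

```text
time: 17.73
tool_pos: [0.4763, -0.0299, 0.0642]
ee_rot: [2.304, 1.095, -0.095]
ft_force: [0.6, 0.6, 5.3]
width: 0.0126
gripper_force: 58.3
```

```bash
python3 - <<'E'
from step import *
here(30,-1);barcheck([(0,72),(.0113,72)])
E
```

```text
lift mm -13.192331752987274 turn 71.93139355302426 off-axis [-3.  -7.7 -0.7] F out 4.391160058499224 F [0.6 0.6 5.3] out in tool [-0.5   -0.004 -0.866]
top seen 321 282 331 289
    0 72 [312.4 273.1 331.7 290.4]
    0.0113 72 [311.8 274.9 331.3 292.4]
scene seen 289 247 299 262
    0 72 [286.7 245.3 299.2 263.9]
    0.0113 72 [284.8 243.1 297.4 261.7]
```

It's gripped now at 12.6 mm, so the depth correction is right. I'll pull gently and watch the force.

{"op": "play_rows", "data": {
  "series": [-0.1, 0, -0.17, 0, 0, 0, -0.2, 0, -0.35, 0, 0, 0, -0.2, 0, -0.35, 0, 0, 0]
}}

```text
time: 18.08
tool_pos: [0.4765, -0.0289, 0.065]
ee_rot: [2.303, 1.098, -0.094]
ft_force: [11.5, -15.3, -30.5]
width: 0.0121
gripper_force: 61.9
```

```bash
python3 - <<'E'
from step import *
here(30,-1)
E
```

```text
lift mm -12.386392498486565 turn 72.06835833049922 off-axis [-2.5 -6.8 -0.5] F out -33.8106555038637 F [ 11.5 -15.3 -30.5] out in tool [-0.499 -0.005 -0.866]
```

{"op": "play_rows", "data": {
  "series": [-0.1, 0, -0.17, 0, 0, 0, -0.2, 0, -0.35, 0, 0, 0, -0.2, 0, -0.35, 0, 0, 0]
}}

```text
time: 18.33
tool_pos: [0.4745, -0.0282, 0.0684]
ee_rot: [2.302, 1.099, -0.095]
ft_force: [9.3, -11.0, -22.5]
width: 0.0118
gripper_force: 63.0
```

```bash
python3 - <<'E'
from step import *
here(30,-1);barcheck([(0,72),(.0113,72),(.0145,72)])
E
```

```text
lift mm -8.420368965484892 turn 72.10658210522871 off-axis [-2.5 -6.6 -0.5] F out -25.297265956214154 F [  9.3 -11.  -22.5] out in tool [-0.499 -0.005 -0.867]
top seen 321 282 331 290
    0 72 [312.4 273.1 331.7 290.4]
    0.0113 72 [311.8 274.9 331.3 292.4]
    0.0145 72 [311.7 275.5 331.1 293. ]
scene seen 288 247 298 262
    0 72 [286.7 245.3 299.2 263.9]
    0.0113 72 [284.8 243.1 297.4 261.7]
    0.0145 72 [284.3 242.4 296.9 261.1]
```

{"op": "play_rows", "data": {
  "series": [-0.1, 0, -0.17, 0, 0, 0, -0.2, 0, -0.35, 0, 0, 0, -0.3, 0, -0.52, 0, 0, 0, -0.3, 0, -0.52, 0, 0, 0]
}}

```text
time: 18.77
tool_pos: [0.4698, -0.0281, 0.0753]
ee_rot: [2.303, 1.098, -0.097]
ft_force: [0.8, -1.4, 1.1]
width: 0.0119
gripper_force: 66.2
```

```bash
cat >> step.py <<'E'
def red():
    from workcell import vision
    for f,(x,y) in dict(scene=(270,230),top=(300,260)).items():
        d=vision.read_camera(f); h=cv2.cvtColor(d["pixels"],cv2.COLOR_RGB2HSV)
        m=(cv2.inRange(h,(0,130,40),(10,255,255))|cv2.inRange(h,(170,130,40),(180,255,255)))[y:y+50,x:x+50]
        p=cv2.findNonZero(m).reshape(-1,2).astype(float); c=p.mean(0); w,v=np.linalg.eigh(np.cov((p-c).T)); a=v[:,1]
        print(f,"red",(c+[x,y]).round(1),"ang",np.degrees(np.arctan2(a[1],a[0])).round(0)%180,len(p))
E
python3 - <<'E'
from step import *
here(30,-1);red(); print(ctrl.state()["width"])
E
```

```text
lift mm -0.14789511499176608 turn 72.04056077064622 off-axis [-3.2 -7.4 -0.8] F out 0.41104690891711787 F [ 0.8 -1.4  1.1] out in tool [-0.501 -0.006 -0.866]
scene red [291.6 253.2] ang 58.0 72
top red [326.5 287.1] ang 155.0 48
0.012184712186291732
```

{"op": "play_rows", "data": {
  "series": [0, 0, 0, 0, 0, 0, 0, 0, 0, 0, 0, 0, 0, 0, 0, 0, 0, 0, 0, 0, 0, 0, 0, 0],
  "jaw": 2.6,
  "squeeze": 40
}}

```text
time: 19.2
tool_pos: [0.4682, -0.0278, 0.0755]
ee_rot: [2.305, 1.098, -0.099]
ft_force: [0.8, 0.9, -0.1]
width: 0.026
gripper_force: 0.0
```

```bash
python3 - <<'E'
from step import *
here(30,-1);red(); print(ctrl.state()["width"])
E
```

```text
lift mm 0.7764127416580932 turn 71.99058082816073 off-axis [-4.3 -7.2 -1.5] F out -0.33590349587651025 F [ 0.8  0.9 -0.1] out in tool [-0.501 -0.008 -0.865]
scene red [291.7 252.3] ang 67.0 90
top red [325.3 286.8] ang 4.0 63
0.025585063978779226
```

With the fingers open the scene centroid is (291.7,252.3). That matches the parked prediction (291.0,252.3), so the handle is holding itself out. I'll back off and confirm.

{"op": "play_rows", "data": {
  "series": [0, 0, 0, 0, 0, 0, 0, 0, 0, 0, 0, 0, 0, 0, -2, 0, 0, 0, 0, 0, -5, 0, 0, 0, 0, 0, -8, 0, 0, 0, 0, 0, -11, 0, 0, 0, 0, 0, -11, 0, 0, 0, 0, 0, -11, 0, 0, 0],
  "jaw": 5
}}

```text
time: 19.97
tool_pos: [0.4501, 0.0316, 0.1674]
ee_rot: [2.303, 1.1, -0.095]
ft_force: [0.2, 0.1, 0.3]
width: 0.0504
gripper_force: 0.0
```

```bash
python3 - <<'E'
from step import *
red(); rel(g(24,-148,185),down(1))
E
```

```text
scene red [291.6 252.4] ang 66.0 88
top red [321.7 283.6] ang 32.0 151
t 20.0667 q [-1.16  0.91  1.    2.21 -0.36  0.39 -0.72] tcp [0.449  0.03   0.1663] F [-0.7 -1.  -0.3] w 0.0499 axes in gauge cm x,y,z: [[0.48, 0.827, 0.293], [0.824, -0.309, -0.475], [-0.303, 0.469, -0.83]]
row [-8.16, 19.39, 11.69] [23.9, 24.4, -24.8]
```

Both views match the parked state. Now to the fence.

{"op": "play_rows", "data": {
  "series": [-1, 2, -0.5, 3, 3, -3, -3, 6, 2, 8, 8, -8, -5, 10, 5, 12, 12, -12, -8, 19.3, 11.6, 23.9, 24.4, -24.8, -8, 19.3, 11.6, 23.9, 24.4, -24.8, -8, 19.3, 11.6, 23.9, 24.4, -24.8, -8, 19.3, 11.6, 23.9, 24.4, -24.8, -8, 19.3, 11.6, 23.9, 24.4, -24.8, -8, 19.3, 11.6, 23.9, 24.4, -24.8, -8, 19.3, 11.6, 23.9, 24.4, -24.8, -8, 19.3, 11.6, 23.9, 24.4, -24.8, -8, 19.3, 11.6, 23.9, 24.4, -24.8],
  "jaw": 6.5
}}

```text
time: 21.07
tool_pos: [0.5567, -0.1824, 0.1839]
ee_rot: [-2.469, -1.94, 0.001]
ft_force: [0.4, 0.9, -0.5]
width: 0.0647
gripper_force: 0.0
```

```bash
python3 - <<'E'
from step import *
red(); rel(g(25,-147,58),down(1))
E
```

```text
scene red [291.4 252.3] ang 65.0 94
top red [321.5 283.4] ang 32.0 147
t 21.1667 q [ 0.07  0.67  0.28  1.72 -0.25  0.78  0.24] tcp [ 0.5572 -0.1797  0.1843] F [0.1 0.1 0. ] w 0.0651 axes in gauge cm x,y,z: [[-0.002, 1.0, -0.001], [1.0, 0.002, 0.001], [0.001, -0.001, -1.0]]
row [-0.32, 0.24, 12.63] [-0.1, -0.0, 0.1]
```

{"op": "play_rows", "data": {
  "series": [-0.1, 0.2, 3, 0, 0, 0, -0.1, 0.2, 6, 0, 0, 0, -0.1, 0.2, 7.5, 0, 0, 0, -0.1, 0.2, 9, 0, 0, 0, -0.1, 0.2, 10.5, 0, 0, 0, -0.1, 0.2, 12.5, 0, 0, 0, -0.1, 0.2, 12.5, 0, 0, 0, -0.1, 0.2, 12.5, 0, 0, 0]
}}

```text
time: 21.83
tool_pos: [0.5591, -0.1809, 0.0596]
ee_rot: [-2.463, -1.947, 0.002]
ft_force: [0.4, 0.9, 0.2]
width: 0.0651
gripper_force: 0.0
```

{"op": "play_rows", "data": {
  "series": [0, 0, 0, 0, 0, 0, 0, 0, 0, 0, 0, 0, 0, 0, 0, 0, 0, 0, 0, 0, 0, 0, 0, 0, 0, 0, 0, 0, 0, 0, 0, 0, 0, 0, 0, 0],
  "jaw": 0,
  "squeeze": 30
}}

```text
time: 22.33
tool_pos: [0.5594, -0.1828, 0.0616]
ee_rot: [2.467, 1.945, 0.001]
ft_force: [-2.2, 1.9, 6.0]
width: 0.0253
gripper_force: 29.1
```

{"op": "play_rows", "data": {
  "series": [0.2, 0, 0, 0, 0, 0, 0.5, 0, 0, 0, 0, 0, 0.8, 0, 0, 0, 0, 0, 1.1, 0, 0, 0, 0, 0, 1.5, 0, 0, 0, 0, 0, 1.5, 0, 0, 0, 0, 0, 1.5, 0, 0, 0, 0, 0]
}}

```text
time: 22.92
tool_pos: [0.5628, -0.1687, 0.0617]
ee_rot: [2.467, 1.944, -0.0]
ft_force: [-3.2, 0.6, 6.6]
width: 0.0254
gripper_force: 29.3
```

```bash
python3 - <<'E'
from step import *
rel(g(25,-78,58),down(1)); print("F gauge",G[:3,:3].T@ctrl.state()["ft_force"])
E
```

```text
t 22.9167 q [ 0.09  0.85  0.21  1.8  -0.32  0.52  0.27] tcp [ 0.5628 -0.1687  0.0617] F [-3.2  0.6  6.6] w 0.0254 axes in gauge cm x,y,z: [[-0.0, 1.0, 0.001], [1.0, 0.0, -0.001], [-0.001, 0.001, -1.0]]
row [5.39, -0.06, 0.36] [0.0, 0.0, 0.0]
F gauge [-3.25593928 -0.11818208  6.55745319]
```

The fence slides now. It has moved 14.5 mm, so about 55.5 mm remains.

{"op": "play_rows", "data": {
  "series": [0.3, 0, 0, 0, 0, 0, 0.65, 0, 0, 0, 0, 0, 1, 0, 0, 0, 0, 0, 1.35, 0, 0, 0, 0, 0, 1.7, 0, 0, 0, 0, 0, 2.05, 0, 0, 0, 0, 0, 2.4, 0, 0, 0, 0, 0, 2.75, 0, 0, 0, 0, 0, 3.1, 0, 0, 0, 0, 0, 3.45, 0, 0, 0, 0, 0, 3.8, 0, 0, 0, 0, 0, 4.15, 0, 0, 0, 0, 0, 4.5, 0, 0, 0, 0, 0, 4.85, 0, 0, 0, 0, 0, 5.15, 0, 0, 0, 0, 0, 5.4, 0, 0, 0, 0, 0, 5.55, 0, 0, 0, 0, 0, 5.55, 0, 0, 0, 0, 0, 5.55, 0, 0, 0, 0, 0]
}}

```text
time: 24.5
tool_pos: [0.5753, -0.1166, 0.0617]
ee_rot: [2.467, 1.942, -0.002]
ft_force: [-4.5, -2.6, 6.6]
width: 0.0257
gripper_force: 29.3
```

```bash
python3 - <<'E'
from step import *
rel(g(25,-78,58),down(1)); print("F gauge",G[:3,:3].T@ctrl.state()["ft_force"]); print("travel mm",1e3*(np.array(ctrl.state()["tool_pos"])-[.5594,-.1828,.0616])@G[:3,1])
E
```

```text
t 24.5 q [-0.01  0.85  0.23  1.81 -0.34  0.52  0.2 ] tcp [ 0.5753 -0.1166  0.0617] F [-4.5 -2.6  6.6] w 0.0257 axes in gauge cm x,y,z: [[0.001, 1.0, 0.001], [1.0, -0.001, -0.003], [-0.003, 0.001, -1.0]]
row [0.03, -0.06, 0.37] [0.0, 0.1, -0.1]
F gauge [-3.76164583 -3.58128921  6.60074438]
travel mm 68.08769948371817
```

{"op": "play_rows", "data": {
  "series": [0.15, 0, 0, 0, 0, 0, 0.3, 0, 0, 0, 0, 0, 0.3, 0, 0, 0, 0, 0, 0.3, 0, 0, 0, 0, 0]
}}

```text
time: 24.83
tool_pos: [0.5759, -0.114, 0.0617]
ee_rot: [2.467, 1.941, -0.003]
ft_force: [-4.3, -3.0, 5.5]
width: 0.0251
gripper_force: 29.3
```

```bash
python3 - <<'E'
from step import *
from workcell import vision
print("F gauge",G[:3,:3].T@ctrl.state()["ft_force"]); print("travel mm",1e3*(np.array(ctrl.state()["tool_pos"])-[.5594,-.1828,.0616])@G[:3,1]); red()
E
```

```text
F gauge [-3.43687165 -3.89847445  5.51312619]
travel mm 70.76863448645254
scene red [291.6 251.8] ang 65.0 82Traceback (most recent call last):
  File "<stdin>", line 3, in <module>
  File "step.py", line 24, in red
    p=cv2.findNonZero(m).reshape(-1,2).astype(float); c=p.mean(0); w,v=np.linalg.eigh(np.cov((p-c).T)); a=v[:,1]
      ^^^^^^^^^^^^^^^^^^^^^^^^^^
AttributeError: 'NoneType' object has no attribute 'reshape'
```

{"op": "play_rows", "data": {
  "series": [0, 0, 0, 0, 0, 0, 0, 0, 0, 0, 0, 0, 0, 0, 0, 0, 0, 0, 0, 0, 0, 0, 0, 0, 0, 0, -4, 0, 0, 0, 0, 0, -8, 0, 0, 0, 0, 0, -12.5, 0, 0, 0, 0, 0, -12.5, 0, 0, 0, 0, 0, -12.5, 0, 0, 0],
  "jaw": 6.5
}}

```text
time: 25.68
tool_pos: [0.5794, -0.1119, 0.1883]
ee_rot: [2.462, 1.942, 0.008]
ft_force: [-0.2, -0.4, -0.4]
width: 0.0646
gripper_force: 0.0
```

```bash
python3 - <<'E'
from step import *
rel(*teeP(30,-1,72,.0113,.09)); red()
E
```

```text
t 25.6833 q [-0.07  0.67  0.32  1.71 -0.28  0.79  0.14] tcp [ 0.5794 -0.1119  0.1883] F [-0.2 -0.4 -0.4] w 0.0646 axes in gauge cm x,y,z: [[-0.001, 1.0, 0.008], [1.0, 0.001, 0.0], [0.0, 0.008, -1.0]]
row [10.67, -15.75, 2.65] [-23.9, -24.5, 24.8]
scene red [291.7 252.2] ang 65.0 80
top red [314.1 280.2] ang 115.0 9
```

{"op": "play_rows", "data": {
  "series": [1, -3, 0, -3, -3, 3, 3, -6, 0, -7, -7, 7, 6, -10, 0.5, -14, -14, 14, 10.7, -15.7, 2.6, -23.9, -24.5, 24.8, 10.7, -15.7, 2.6, -23.9, -24.5, 24.8, 10.7, -15.7, 2.6, -23.9, -24.5, 24.8, 10.7, -15.7, 2.6, -23.9, -24.5, 24.8, 10.7, -15.7, 2.6, -23.9, -24.5, 24.8, 10.7, -15.7, 2.6, -23.9, -24.5, 24.8, 10.7, -15.7, 2.6, -23.9, -24.5, 24.8, 10.7, -15.7, 2.6, -23.9, -24.5, 24.8],
  "jaw": 5
}}

```text
time: 26.7
tool_pos: [0.4492, 0.0276, 0.1591]
ee_rot: [2.304, 1.096, -0.102]
ft_force: [0.6, -0.1, 0.0]
width: 0.0498
gripper_force: 0.0
```

```bash
python3 - <<'E'
from step import *
here(30,-1); rel(*teeP(30,-1,72,.0113,-.015)); red()
from workcell import vision
d=vision.read_camera("top"); h=cv2.cvtColor(d["pixels"],cv2.COLOR_RGB2HSV)
m=cv2.inRange(h,(45,100,40),(80,255,255)); n,_,st,ce=cv2.connectedComponentsWithStats(m)
for i in range(1,n):
    if st[i,4]>15:
        print("green",ce[i].round(1)," z95 gauge mm:",(1e3*np.linalg.inv(G)@np.append(ray(d,ce[i],.095),1))[:2].round(1))
v=d["pixels"].max(2).astype(np.uint8); m=cv2.inRange(v,0,50); m[:205]=0;m[250:]=0;m[:,:290]=0;m[:,395:]=0
n,_,st,ce=cv2.connectedComponentsWithStats(m)
for i in range(1,n):
    if st[i,4]>150: print("dark",st[i],(1e3*np.linalg.inv(G)@np.append(ray(d,ce[i],.122),1))[:2].round(1))
E
```

```text
lift mm 88.89010203268425 turn 71.97687023383087 off-axis [19.6 37.9  5.9] F out -0.30604858508633664 F [ 0.6 -0.1  0. ] out in tool [-0.504 -0.007 -0.864]
t 26.7 q [-1.14  0.91  0.97  2.22 -0.33  0.37 -0.76] tcp [0.4492 0.0276 0.1591] F [ 0.6 -0.1  0. ] w 0.0498 axes in gauge cm x,y,z: [[0.48, 0.827, 0.292], [0.823, -0.309, -0.477], [-0.304, 0.469, -0.829]]
row [0.21, 0.24, 10.37] [-0.4, 0.3, 0.2]
scene red [291.8 252.2] ang 66.0 78
top red [321.7 283.6] ang 32.0 149
green [289.4 220. ]  z95 gauge mm: [ 28.9 114.8]
green [345.3 232.7]  z95 gauge mm: [ 30.4 -27.6]
dark [295 210  22  22 395] [32.2 74.1]
dark [322 212  22  23 396] [41.8  8.8]
dark [356 235  27  15 282] [ 17.3 -86.6]
```

The top view puts the fence face at y = -27.6 mm (-28 wanted), with the jars at (32,74) and (42,9). All good. Next I grip the handle again.

{"op": "play_rows", "data": {
  "series": [0, 0.1, 3, 0, 0, 0, 0.1, 0.2, 6, 0, 0, 0, 0.2, 0.2, 8, 0, 0, 0, 0.2, 0.2, 9, 0, 0, 0, 0.2, 0.2, 10.3, 0, 0, 0, 0.2, 0.2, 10.3, 0, 0, 0, 0.2, 0.2, 10.3, 0, 0, 0]
}}

```text
time: 27.43
tool_pos: [0.4701, -0.0266, 0.0746]
ee_rot: [2.307, 1.093, -0.1]
ft_force: [1.0, 0.4, 0.3]
width: 0.0497
gripper_force: 0.0
```

{"op": "play_rows", "data": {
  "series": [0, 0, 0, 0, 0, 0, 0, 0, 0, 0, 0, 0, 0, 0, 0, 0, 0, 0, 0, 0, 0, 0, 0, 0, 0, 0, 0, 0, 0, 0, 0, 0, 0, 0, 0, 0],
  "jaw": 0,
  "squeeze": 60
}}

```text
time: 27.93
tool_pos: [0.472, -0.0253, 0.0748]
ee_rot: [2.302, 1.096, -0.095]
ft_force: [3.9, -1.3, 3.5]
width: 0.0123
gripper_force: 61.0
```

{"op": "play_rows", "data": {
  "series": [-0.07, 0, -0.12, 0, 0, 0, -0.15, 0, -0.25, 0, 0, 0, -0.2, 0, -0.35, 0, 0, 0, -0.2, 0, -0.35, 0, 0, 0]
}}

```text
time: 28.27
tool_pos: [0.4704, -0.0247, 0.0776]
ee_rot: [2.301, 1.097, -0.095]
ft_force: [8.1, -6.8, -6.8]
width: 0.0122
gripper_force: 59.4
```

```bash
python3 - <<'E'
from step import *
here(30,-1); red()
for t in(48,24,0): rel(*teeP(30,-1,t,.0148,-.015))
E
```

```text
lift mm 1.9467503171709635 turn 72.08844359707811 off-axis [-1.6 -4.2 -0.3] F out -10.615003712166851 F [ 8.1 -6.8 -6.8] out in tool [-0.5   -0.004 -0.866]
scene red [291. 252.] ang 56.0 68
top red [325.6 287.1] ang 173.0 61
t 28.3667 q [-0.92  1.02  0.75  2.27 -0.39  0.08 -0.72] tcp [ 0.4705 -0.0247  0.0775] F [ 7.8 -7.1 -7.2] w 0.0122 axes in gauge cm x,y,z: [[0.479, 0.826, 0.297], [0.824, -0.307, -0.475], [-0.301, 0.473, -0.828]]
row [-0.14, -0.76, 0.08] [11.9, 0.1, 21.0]
t 28.3667 q [-0.92  1.02  0.75  2.27 -0.39  0.08 -0.72] tcp [ 0.4705 -0.0247  0.0775] F [ 7.8 -7.1 -7.2] w 0.0122 axes in gauge cm x,y,z: [[0.479, 0.826, 0.297], [0.824, -0.307, -0.475], [-0.301, 0.473, -0.828]]
row [0.22, -1.33, -0.12] [23.9, 0.1, 41.7]
t 28.3667 q [-0.92  1.02  0.75  2.27 -0.39  0.08 -0.72] tcp [ 0.4705 -0.0247  0.0775] F [ 7.8 -7.1 -7.2] w 0.0122 axes in gauge cm x,y,z: [[0.479, 0.826, 0.297], [0.824, -0.307, -0.475], [-0.301, 0.473, -0.828]]
row [0.76, -1.69, -0.43] [35.9, 0.2, 62.5]
```

```bash
python3 - <<'E'
from step import *
s=ctrl.state();M=R.from_rotvec(s["ee_rot"]).as_matrix();c=M.T@(g(-102,0,92)-s["tool_pos"])*100;a=M.T@OUT;print("c",c.round(2),a.round(3))
c2=c.copy();c2[1]=0
for t in(12,24,36,48,60,72):
    Q=R.from_rotvec(-a*np.radians(t)); print(t,(c-Q.apply(c)).round(2),(c2-Q.apply(c2)).round(2),Q.as_rotvec(degrees=True).round(1))
E
```

```text
c [ 0.47 -0.07 -1.96] [-0.5   -0.004 -0.866]
12 [ 0.01 -0.29 -0.01] [ 0.03 -0.29 -0.01] [ 6.   0.  10.4]
24 [ 0.08 -0.57 -0.04] [ 0.11 -0.57 -0.06] [12.   0.1 20.8]
36 [ 0.2  -0.83 -0.11] [ 0.23 -0.82 -0.13] [18.   0.1 31.2]
48 [ 0.36 -1.06 -0.2 ] [ 0.4  -1.03 -0.23] [24.   0.2 41.6]
60 [ 0.55 -1.24 -0.31] [ 0.61 -1.2  -0.35] [30.   0.2 51.9]
72 [ 0.78 -1.37 -0.44] [ 0.84 -1.32 -0.48] [36.   0.3 62.3]
```

{"op": "play_rows", "data": {
  "series": [0.01, -0.15, 0, 3, 0, 5.2, 0.03, -0.29, -0.01, 6, 0, 10.4, 0.06, -0.43, -0.03, 9, 0, 15.6, 0.1, -0.57, -0.05, 12, 0, 20.8, 0.15, -0.7, -0.08, 15, 0, 26, 0.21, -0.83, -0.12, 18, 0, 31.2, 0.21, -0.83, -0.12, 18, 0, 31.2]
}}

```text
time: 28.95
tool_pos: [0.4652, -0.0187, 0.0745]
ee_rot: [2.804, 0.435, -0.057]
ft_force: [4.2, -0.5, 0.6]
width: 0.0124
gripper_force: 60.9
```

```bash
python3 - <<'E'
from step import *
here(30,-1); red()
s=ctrl.state();print(s["width"],s["qpos"]);M=R.from_rotvec(s["ee_rot"]).as_matrix();c=M.T@(g(-102,0,92)-s["tool_pos"])*100;a=M.T@OUT
c[1]=0
for t in(12,24,36): Q=R.from_rotvec(-a*np.radians(t)); print(t,(c-Q.apply(c)).round(2),Q.as_rotvec(degrees=True).round(1))
E
```

```text
lift mm 2.4364739997963283 turn 35.65275947079035 off-axis [-3.3 -2.7 -1.5] F out -1.6246411060881618 F [ 4.2 -0.5  0.6] out in tool [-0.503 -0.003 -0.865]
scene red [289.8 254.3] ang 80.0 63
top red [323.3 289.4] ang 25.0 45
0.012366954037656155 [-0.66730829  0.87938703  0.65037158  2.16409658 -0.59955414  0.32265539
 -0.87704517]
12 [ 0.03 -0.29 -0.02] [ 6.   0.  10.4]
24 [ 0.11 -0.57 -0.06] [12.1  0.1 20.8]
36 [ 0.23 -0.83 -0.13] [18.1  0.1 31.1]
```

{"op": "play_rows", "data": {
  "series": [-0.1, 0, -0.17, 0, 0, 0, -0.1, -0.15, -0.18, 3, 0, 5.2, -0.07, -0.29, -0.19, 6, 0, 10.4, -0.04, -0.43, -0.21, 9, 0, 15.6, 0.01, -0.57, -0.23, 12, 0, 20.8, 0.06, -0.7, -0.26, 15, 0, 26, 0.13, -0.83, -0.3, 18, 0, 31, 0.13, -0.83, -0.3, 18, 0, 31, 0.13, -0.83, -0.3, 18, 0, 31]
}}

```text
time: 29.8
tool_pos: [0.4638, -0.0095, 0.0737]
ee_rot: [3.12, -0.362, -0.008]
ft_force: [8.7, -1.1, -8.6]
width: 0.0124
gripper_force: 59.3
```

```bash
python3 - <<'E'
from step import *
here(30,-1); red(); s=ctrl.state();print(s["width"],s["moment"])
E
```

```text
lift mm 3.4848297597813493 turn 0.2804336631457527 off-axis [-3.9  0.7 -2.3] F out -11.849892057817573 F [ 8.7 -1.1 -8.6] out in tool [-0.504 -0.001 -0.864]
scene red [288.6 253.8] ang 150.0 57Traceback (most recent call last):
  File "<stdin>", line 2, in <module>
  File "step.py", line 24, in red
    p=cv2.findNonZero(m).reshape(-1,2).astype(float); c=p.mean(0); w,v=np.linalg.eigh(np.cov((p-c).T)); a=v[:,1]
      ^^^^^^^^^^^^^^^^^^^^^^^^^^
AttributeError: 'NoneType' object has no attribute 'reshape'
```

{"op": "play_rows", "data": {
  "series": [0.1, 0, 0.17, 0, 0, 0, 0.2, 0, 0.35, 0, 0, 0, 0.3, 0, 0.52, 0, 0, 0, 0.4, 0, 0.7, 0, 0, 0, 0.5, 0, 0.87, 0, 0, 0, 0.6, 0, 1.04, 0, 0, 0, 0.7, 0, 1.2, 0, 0, 0, 0.7, 0, 1.2, 0, 0, 0]
}}

```text
time: 30.57
tool_pos: [0.4705, -0.0111, 0.0618]
ee_rot: [3.118, -0.36, -0.007]
ft_force: [7.6, -1.2, -3.3]
width: 0.0121
gripper_force: 60.0
```

```bash
python3 - <<'E'
from step import *
here(30,-1); s=ctrl.state();print(s["width"],s["moment"])
E
```

```text
lift mm -10.259597074954245 turn 0.3994123068912675 off-axis [-4.   0.7 -2.3] F out -6.700082776094719 F [ 7.6 -1.2 -3.3] out in tool [-0.504 -0.001 -0.864]
0.012100503370363166 [-0.39243321 -1.54635416 -0.07948823]
```

The spring force is down to 6.7 N, so the pin is almost home. I'll release it and back off.

{"op": "play_rows", "data": {
  "series": [0, 0, 0, 0, 0, 0, 0, 0, 0, 0, 0, 0, 0, 0, 0, 0, 0, 0, 0, 0, 0, 0, 0, 0, 0, 0, 0, 0, 0, 0, 0, 0, -2, 0, 0, 0, 0, 0, -5, 0, 0, 0, 0, 0, -9, 0, 0, 0, 0, 0, -12, 0, 0, 0, 0, 0, -12, 0, 0, 0, 0, 0, -12, 0, 0, 0],
  "jaw": 5
}}

```text
time: 31.48
tool_pos: [0.4701, -0.0113, 0.1834]
ee_rot: [-3.12, 0.365, 0.008]
ft_force: [-0.6, 1.1, -1.1]
width: 0.0503
gripper_force: 0.0
```

{"op": "play_rows", "data": {
  "series": [-2, -4, -2, 0, 0, 0, -4, -8, -4, 0, 0, 0, -4, -12, -6, 0, 0, 0, -4, -16, -8, 0, 0, 0, -4, -20, -8, 0, 0, 0, -4, -20, -8, 0, 0, 0, -4, -20, -8, 0, 0, 0, -4, -20, -8, 0, 0, 0]
}}

```text
time: 32.15
tool_pos: [0.4763, 0.1929, 0.2607]
ee_rot: [3.119, -0.362, -0.016]
ft_force: [0.1, -0.1, -0.3]
width: 0.0499
gripper_force: 0.0
```

```bash
python3 - <<'E'
from step import *
print(ctrl.state()["tool_pos"]); red()
from workcell import vision
d=vision.read_camera("top"); h=cv2.cvtColor(d["pixels"],cv2.COLOR_RGB2HSV)
m=cv2.inRange(h,(45,100,40),(80,255,255)); n,_,st,ce=cv2.connectedComponentsWithStats(m)
for i in range(1,n):
    if st[i,4]>15: print("green",(1e3*np.linalg.inv(G)@np.append(ray(d,ce[i],.095),1))[:2].round(1))
m=cv2.inRange(d["pixels"].max(2),0,50); m[:205]=0;m[250:]=0;m[:,:290]=0;m[:,395:]=0
n,_,st,ce=cv2.connectedComponentsWithStats(m)
for i in range(1,n):
    if st[i,4]>150: print("dark",st[i],(1e3*np.linalg.inv(G)@np.append(ray(d,ce[i],.122),1))[:2].round(1))
E
```

```text
[0.47628482 0.19290612 0.26068073]
scene red [293.1 254.4] ang 135.0 134
top red [321.9 282.1] ang 103.0 110
green [ 27.  114.9]
green [ 30.3 -27.8]
dark [295 210  22  22 391] [32.2 74.1]
dark [322 212  22  23 399] [41.4  8.8]
dark [356 235  33  15 371] [ 16. -94.]
```

The handle's position and angle match the home pictures in both views (scene (293.1,254.4), top (321.9,282.1)). The fence face is at -27.8 mm and both jars are in place. Handing in.

```bash
python3 -c "
from workcell import ctrl
print(ctrl.sign_off())"
```

```text
the job is handed in; nothing more can be done
None
```

The job is handed in: by the last camera check the fence is in the two-jar hole (70 mm travel), the plunger is home with its handle turned back, and both jars stand closed up in the row. The first parking of the plunger failed because the real fingertips sit about 20–25 mm short of the reported TCP; I regripped deeper, and it held before the fence was slid. sign_off returned no verdict.

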